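Fill and cap a jar of grinding balls for the autoclave

ROBOT

A 6-joint arm with a two-finger parallel gripper is mounted at the origin on a cart in front of the work surface, level with it; the furniture and walls round the work are solid. World frame = base frame: x ahead of the robot, y to its left, z up, the work surface at z = 0. Lengths are in m, angles in rad, forces in N, time in s.
With the tool pointing down it reaches from about 0.3 to 0.875 m from the base axis. Payload 6.4 kg.
Tool frame: the origin (TCP) lies at the very end of the fingers, on their centre line; the grasp point (between the pads) lies 19 mm behind it; z points along the fingers, y is the line along which they close (so a half turn about z gives the same grasp; the last joint's range is limited). The gripper opens to 85 mm and grips with 20 to 120 N. Pads are 22 mm wide; open, the fingers measure 114 mm over their backs; the gripper's body (76 mm by 85 mm) begins 54 mm behind the grasp point. The pads swing forward as they close: fully open they stand 13 mm farther back than shut.
Start: joints at [1.036, 0.181, 1.607, -0, 1.354, -0.206], TCP at [0.186, 0.544, 0.231] pointing down, gripper open.
Joint ranges: [-2.99, 2.99], [-0.89, 2.07], [0.3, 2.58], [-1.14, 4.28], [0, 2.63], [-3.12, 3.12]. Speed limits (rad/s): [2.57, 2.57, 3.01, 3.14, 3.14, 3.14].

INTERFACE

Orientations are given as a rotation vector (axis times angle).
In Python, from cell import sense, capture, sign_off gives the robot as it stands.
- The arm moves only by the shell command python3 -m handwheel 'ROWS' [FORCE]. ROWS is a JSON object of lists of equal length, an entry for each row: "slide": the shift along the tool's x, y, z in mm, a list of three; "twist": the turn, a rotation vector about the tool's x, y, z in degrees, a list of three; "hand": the opening, from 0 (shut) to 1 (fully open). A call has 1 to 20 rows; each row shifts and turns the commanded pose from where the row before left it, along the tool's axes as they then stand; what a row does not reach is not made up. A row lasts 1/8 s, in which the tool goes at most 62.5 mm and 10.7 degrees, less where a joint would pass 70% of its speed; a pose out of reach is approached as far as the arm can. A call is refused whole if a number of a shift passes 62.5 or a number of a turn 10.7, either way. A call with a gripper value outside its range is refused whole. The fingers move at their own pace and stop on an object; FORCE is the grip in N (left out, the last holds). Time passes only in rows, so rows that do not move let the fingers close. It gives the time, the measured TCP pose, the force, the opening and the grip force at its end, in the units of the state.
- sense(): the state, without advancing time (a new reading comes with each control period).
- capture(name): name is "side" or "top" or "wrist"; returns a dict with "img" (420x560x3 uint8, red, green, blue), "range_z" (420x560 float32, m along the optical axis (not along the pixel's ray), 0 where there is no reading), "camera_matrix" (3x3 intrinsics, pixels), "R" (3x3) and "t" (3): a world point X has camera coordinates R X + t. Camera axes: x right, y down, z forward; pixel columns grow to the right and rows downward; lengths in m; the calibration is good to about 2 mm. A picture is of the moment at which its call begins.
- sign_off(): hands the job in; it is judged then, once.
The state is a dict: "clock": time; "joint_pos": joint angles; "qvel": joint speeds; "effort": joint torques, N m; "position": TCP position; "orientation": TCP orientation; "force": force on the tool from outside, world axes, zero at the start; "ft_torque": the same for the moment, N m; "width": finger opening in m; "finger_force": force on a finger pad.
Only numpy, scipy, OpenCV 4.12 (cv2) and the standard library are available. Lean on these libraries where they do the work, as an engineer would, in place of code of your own. Each camera call takes 0.05 s, during which the arm holds its last target. There are 200 camera calls.

TASK

Get the grinding balls ready for the autoclave: pour all six steel balls from the small metal cup with the rubber sleeve into the glass jar held in the clamp stand, and set the empty cup back upright on the worktop. Then screw the white cap onto the jar clockwise until it bottoms out firmly, back it off a quarter turn so that steam can get in and out, and finish while still gripping the cap there, so that a colleague can tape it; leave the tape, the timer and the tube rack where they are.

Things in the scene. Friction and masses are not known exactly. Their poses are not given: they have to be found in the camera images.
- jar: Wide-mouth glass jar clamped in a heavy stand that cannot move. Origin: centre of the stand's underside; z up. Jar body 73 mm across up to 64 mm high, shoulder up to 75 mm, then the straight threaded neck, 50 mm outside and 45 mm inside (57 mm over the thread), up to the rim at 106 mm. Stand: dark steel plate 116 x 116 mm, 14 mm high.
- jar_collar (a point): On the jar's axis, 40 mm up: top of the stand's pale metal collar, 86 mm across; on the jar's +y and -y sides black clamp screws reach 60 mm out from the axis at 28 mm height.
- jar_thread (a point): On the jar's axis, 90 mm up, mid-thread. Right-handed, two starts, lead 14 mm a turn: the cap goes down 14 mm per clockwise turn (seen from above), with nearly 2 mm of axial play. It can be started at any yaw: just set on the neck the cap rests 5 to 12 mm above its home height, turns down easily (under 0.3 N m; grip some 40 N) and stops hard (0.5 N m) after a half to a full turn.
- jar_home (a point): On the jar's axis, 84 mm up: where the origin of the cap (its lower edge) is when it is screwed fully home; its top is then at 110 mm. The cap's x axis is then parallel or antiparallel to the jar's x axis, within about 12 degrees (the cap goes on in two ways, half a turn apart).
- jar_mouth (a point): Centre of the jar's open mouth, at rim height (106 mm above the worktop).
- jar_floor (a point): Centre of the jar's inner floor, 18 mm above the worktop.
- cap: Loose white plastic screw cap with a ribbed skirt, standing mouth down on the worktop: 65 mm across, 26 mm high, 22 mm deep inside, 45 g. Origin: centre of its lower edge; z up; the x axis passes through the middle of its two short inner threads (facing one another, 8.9 mm above the lower edge).
- cap_top (a point): Centre of the cap's flat top, 26 mm above its lower edge.
- cup: Small metal cup with a black rubber grip sleeve, open at the top, holding the six balls: 62 mm high, 58 mm across at the rim, tapering to 48 mm at the foot (5 degrees); the sleeve, 12 to 52 mm up, is straight, 58 mm across. 90 g empty. Origin: centre of its underside; z up. The balls roll out once it is tipped by 90 to 100 degrees.
- cup_rim (a point): Centre of the cup's mouth, 62 mm above its underside. Gripped round the sleeve with the gripper leaning some 50 degrees, the cup can be tipped by 100 degrees with the gripper still above it.
- masking_tape: Roll of tape lying flat, 98 mm across, 25 mm high; origin under its centre. Leave it alone.
- timer: Small white timer, 62 x 64 x 18 mm; origin under its centre. Leave it alone.
- tube_rack: Blue microtube rack, 62 x 128 x 44 mm; origin under its centre. Leave it alone.
- ball_0: Polished steel ball, 15 mm in diameter, 14 g; origin at its centre.
- ball_1: Steel ball like ball_0.
- ball_2: Steel ball like ball_0.
- ball_3: Steel ball like ball_0.
- ball_4: Steel ball like ball_0.
- ball_5: Steel ball like ball_0.

How it is judged:
On the way, in this order (a step that is already met when the one before it is completed fails the run):
1. all six balls lie in the jar (horizontal distance between each of ball_0, ball_1, ball_2, ball_3, ball_4, ball_5 and jar_mouth below 0.034 m and z of ball_0 in the frame of jar between 0.015 and 0.075 m and z of ball_1 in the frame of jar between 0.015 and 0.075 m and z of ball_2 in the frame of jar between 0.015 and 0.075 m and z of ball_3 in the frame of jar between 0.015 and 0.075 m and z of ball_4 in the frame of jar between 0.015 and 0.075 m and z of ball_5 in the frame of jar between 0.015 and 0.075 m), for 0.2 s.
2. the empty cup stands upright on the worktop, let go (angle between cup's own z axis and vertical below 0.15 rad and height (world z) of cup between -0.004 and 0.006 m and contact force between the fingers and cup below 0.2 N), for 0.2 s.
3. the cap is screwed fully home (horizontal distance between cap_top and jar_mouth below 0.005 m and angle between cap's own z axis and vertical below 0.1 rad and z of cap in the frame of jar below 0.0852 m and angle between the x axis of cap and the x axis of jar, either way round below 0.45 rad), for 0.1 s.
At the end, for the whole second after the job is handed in: All six balls are inside the jar; the cup stands upright on the worktop, released; the cap, after having been fully home, sits level on the thread a quarter turn (90 degrees, within about 25) back from there, and the fingers still grip it with more than 3 N and keep it still (all of step 1 and all of step 2 and horizontal distance between cap_top and jar_mouth below 0.005 m and angle between cap's own z axis and vertical below 0.1 rad and z of cap in the frame of jar below 0.0895 m and angle between the x axis of cap and the x axis of jar, either way round above 1.08 rad and contact force between the fingers and cap above 3 N and linear speed of cap below 0.02 m/s and angular speed of cap below 0.2 rad/s); the arm keeps its last pose, push and grip.
It fails at once if the masking tape is pushed aside by more than 20 mm (distance of masking_tape from where it was at the start of the episode above 0.02 m).
It fails at once if the timer is pushed aside by more than 20 mm (distance of timer from where it was at the start of the episode above 0.02 m).
It fails at once if the tube rack is pushed aside by more than 20 mm (distance of tube_rack from where it was at the start of the episode above 0.02 m).
It also fails if it takes over 72 s, if anything falls off the work surface, if the arm or the gripper's body presses on something with over 40 N, if the wrist force passes 120 N, or if a joint passes its speed limit or range.

## Working session

There is one attempt and no reset: what is moved stays moved. The work goes in short steps, Python scripts to look and compute and a shell command to move; the robot and the scene stay as the last step left them, time stands still between calls to the robot, and variables do not carry over. Pictures are saved under pics/ and viewed, at most 10 in all, crops included, and the job is handed in when it is done.

```bash
ls; mkdir -p pics; cat > h.py <<'E'
import numpy as np,cv2
from cell import sense,capture,sign_off
from scipy.spatial.transform import Rotation as Ro
def cloud(c):
    z=c["range_z"];K=c["camera_matrix"];v,u=np.indices(z.shape)
    P=np.stack([(u-K[0,2])/K[0,0]*z,(v-K[1,2])/K[1,1]*z,z],-1)
    W=(P-c["t"])@c["R"]; W[z==0]=np.nan
    return W
def save(c,n): cv2.imwrite(f"pics/{n}.png",c["img"][:,:,::-1])
E
python3 - <<'E'
from h import *
a=capture("top");b=capture("side")
cv2.imwrite("pics/a.png",cv2.resize(np.vstack([a["img"],b["img"]])[:,:,::-1],(400,600)))
save(a,"top");save(b,"side")
np.savez("top.npz",W=cloud(a),img=a["img"]);np.savez("side.npz",W=cloud(b),img=b["img"])
s=sense();print(s); print(Ro.from_rotvec(s["orientation"]).as_matrix())
for c in(a,b): print(-c["R"].T@c["t"])
E
```

```text
pics
{'clock': 0.1, 'joint_pos': array([ 1.03567343e+00,  1.81471250e-01,  1.60792363e+00,  3.27199771e-05,
        1.35378167e+00, -2.06268997e-01]), 'qvel': array([-0.00065944, -0.00062014, -0.0019771 , -0.00123286,  0.00280126,
        0.00086029]), 'effort': array([-4.41863212e-04, -4.45881236e+01, -3.52237558e+01, -2.46428854e-04,
        4.10334455e-03, -7.93781851e-05]), 'position': array([0.18539912, 0.54376581, 0.23046416]), 'orientation': array([-5.14150019e-01, -3.09862178e+00,  2.30035800e-03]), 'force': array([ 0.92738737,  0.34079894, -0.12285834]), 'ft_torque': array([0.00172008, 0.03058923, 0.00617138]), 'finger_force': 0.0, 'width': 0.08552174251240803}
[[-9.46410675e-01  3.22964607e-01 -8.35186632e-04]
 [ 3.22965491e-01  9.46409784e-01 -1.34617975e-03]
 [ 3.55660387e-04 -1.54377534e-03 -9.99998745e-01]]
[0.29064841 0.01151542 1.18431059]
[ 0.43833732 -1.00856864  0.50888917]
```

View pics/top.png

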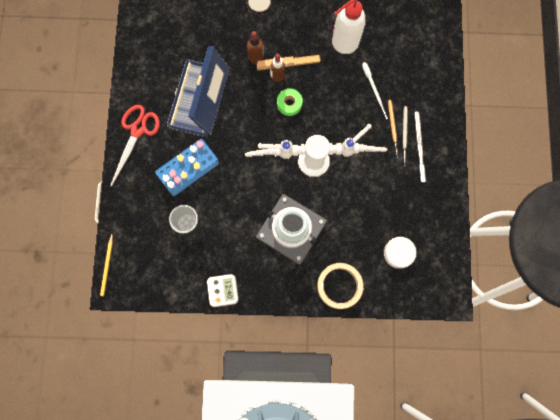

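View pics/side.png

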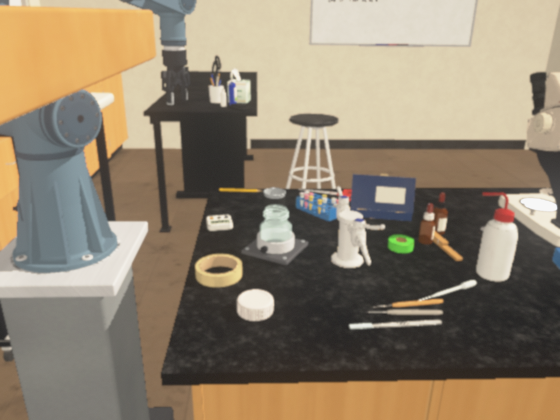

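Top view: the cup is at (183,220), the jar at (292,226), the cap at (400,252), the tape at (340,285), the timer at (222,290) and the rack at (187,167). The side view shows the cap at (255,304) and the jar at (276,225), and there is a crowd of clutter behind them (a figurine at (350,240)).

```bash
python3 - <<'E'
from h import *
d=np.load("top.npz");W=d["W"];img=d["img"].astype(int)
for n,(u,v) in dict(cup=(183,220),jar=(292,226),cap=(400,252),tape=(340,285),timer=(222,290),rack=(187,167),fig=(316,150),figl=(286,150),figr=(350,147),corner=(300,290),table=(250,250)).items():
    print(n,W[v,u].round(4))
def comp(u,v,lo,hi,r=0.07):
    c=W[v,u];m=(np.hypot(W[...,0]-c[0],W[...,1]-c[1])<r)&(W[...,2]>lo)&(W[...,2]<hi)
    p=W[m]; (x,y),rad=cv2.minEnclosingCircle(p[:,:2].astype(np.float32));print(u,v,(lo,hi),m.sum(),np.round((x,y,rad),4),p.mean(0).round(4),np.percentile(p[:,2],[5,50,95]).round(4),cv2.minAreaRect((p[:,:2]*1000).astype(np.float32)))
comp(400,252,.018,.04); comp(183,220,.04,.08,.045); comp(183,220,.005,.08,.045); comp(292,226,.095,.12,.045); comp(292,226,.03,.05); comp(292,226,.007,.02,.09)
comp(316,150,.02,.3,.1)
d=np.load("side.npz");W=d["W"]
comp(255,300,.018,.04,.05); comp(276,225,.005,.022,.1);comp(275,193,.01,.08,.06);
E
```

```text
cup [0.4905 0.2203 0.0218]
jar [ 0.4865 -0.0195  0.013 ]
cap [ 0.4344 -0.2552  0.0294]
tape [ 0.361  -0.1292 -0.0029]
timer [0.3411 0.1272 0.0197]
rack [0.6077 0.2172 0.0338]
fig [ 0.633  -0.0627  0.1095]
figl [6.256e-01 2.000e-04 1.258e-01]
figr [ 0.636  -0.1313  0.1281]
corner [ 0.3472 -0.0412  0.0023]
table [0.4314 0.0717 0.0023]
400 252 (0.018, 0.04) 729 [ 0.4368 -0.2568  0.0341] [ 0.436  -0.2561  0.026 ] [0.0217 0.0262 0.0299] ((436.2547302246094, -256.3951110839844), (64.11328887939453, 67.02073669433594), 0.6614080667495728)
183 220 (0.04, 0.08) 276 [0.4875 0.2135 0.0305] [0.4893 0.2166 0.0566] [0.0424 0.0599 0.0658] ((487.6295471191406, 214.02369689941406), (59.7876091003418, 57.97197723388672), 47.2928581237793)
183 220 (0.005, 0.08) 714 [0.4903 0.2204 0.0447] [0.489  0.2157 0.034 ] [0.0065 0.0282 0.0642] ((488.5860595703125, 218.9214630126953), (82.9610824584961, 80.57213592529297), 20.910310745239258)
292 226 (0.095, 0.12) 230 [ 0.482  -0.0171  0.0287] [ 0.4812 -0.0172  0.1023] [0.0965 0.102  0.1083] ((482.38873291015625, -16.48019027709961), (55.89505386352539, 54.5203475
[... 526 characters left out ...]
4] ((640.658203125, -62.63282012939453), (50.89533615112305, 197.8206329345703), 3.9899792671203613)
255 300 (0.018, 0.04) 636 [ 0.4347 -0.2609  0.0333] [ 0.4347 -0.2633  0.0234] [0.0201 0.0237 0.0253] ((435.0018005371094, -260.0197448730469), (63.99016571044922, 63.701419830322266), 60.85914993286133)
276 225 (0.005, 0.022) 753 [ 0.4818 -0.0193  0.0806] [ 0.4813 -0.05    0.0122] [0.0065 0.0121 0.0194] ((480.3248291015625, -20.16376495361328), (119.88985443115234, 117.70230865478516), 59.95127487182617)
275 193 (0.01, 0.08) 367 [0.4862 0.2105 0.0323] [0.486  0.2049 0.0472] [0.0277 0.0492 0.0607] ((486.5530700683594, 210.17178344726562), (61.90673828125, 58.05718231201172), 84.60197448730469)
```

```bash
cat >> h.py <<'E'
def frame(az,lean):
    """tool x outward at azimuth az (deg), y = -tangential, z down leaned outward by lean deg"""
    a=np.radians(az);r=np.array([np.cos(a),np.sin(a),0]);t=np.array([-np.sin(a),np.cos(a),0])
    return Ro.from_matrix(np.stack([r,-t,[0,0,-1]],1))*Ro.from_euler("y",lean,degrees=True)
def plan(p1,R1,n=None,p0=None,R0=None,mm=45,dg=8.5):
    s=sense()
    p0=s["position"] if p0 is None else p0; R0=Ro.from_rotvec(s["orientation"]) if R0 is None else R0
    w=np.degrees((R0.inv()*R1).as_rotvec()); d=(np.array(p1)-p0)*1000
    n=n or int(np.ceil(max(np.linalg.norm(d)/mm,np.linalg.norm(w)/dg,1)))
    R=R0;tw=np.round(w/n,1)
    print(n,"rows; twist",tw.tolist())
    print(" ".join(str(np.round((R0*Ro.from_rotvec(np.radians(w*k/n))).inv().apply(d/n)).astype(int).tolist()).replace(" ","") for k in range(n)))
def at(u,v,g): # grasp-> unused
    pass
E
python3 - <<'E'
from h import *
d=np.load("top.npz");W=d["W"];img=d["img"].astype(int)
m=(np.hypot(W[...,0]-.6077,W[...,1]-.217)<.09)&(W[...,2]>.025)&(W[...,2]<.05)&(img[...,2]>img[...,0]+30)
r=cv2.minAreaRect((W[m][:,:2]*1000).astype(np.float32));print(r,cv2.boxPoints(r).round().tolist())
cup=np.array([.487,.2125]);az=np.degrees(np.arctan2(cup[1],cup[0]));R=frame(az,50)
g=np.array([*cup,.036]);tcp=g+R.apply([0,0,.022]);pre=tcp-R.apply([0,0,.12])
print(az,tcp,pre)
plan(pre,R); plan(tcp,R,p0=pre,R0=R)
E
```

```text
((623.2423706054688, 219.59371948242188), (78.3218765258789, 141.47329711914062), 39.021705627441406) [[548.0, 250.0], [637.0, 140.0], [698.0, 189.0], [609.0, 299.0]]
23.573807726461645 [0.50244652 0.21924001 0.02185867] [0.41819276 0.18247631 0.09899319]
17 rows; twist [-3.5, 1.4, 7.5]
[-20,-16,8] [-22,-13,6] [-24,-11,5] [-25,-8,4] [-26,-5,3] [-26,-2,2] [-26,2,2] [-26,5,1] [-25,8,1] [-24,11,1] [-22,14,1] [-20,17,2] [-18,19,2] [-15,21,3] [-12,23,4] [-9,24,5] [-6,25,7]
3 rows; twist [0.0, 0.0, 0.0]
[0,0,40] [0,0,40] [0,0,40]
```

```bash
python3 -m handwheel '{"slide":[[-20,-16,8],[-22,-13,6],[-24,-11,5],[-25,-8,4],[-26,-5,3],[-26,-2,2],[-26,2,2],[-26,5,1],[-25,8,1],[-24,11,1],[-22,14,1],[-20,17,2],[-18,19,2],[-15,21,3],[-12,23,4],[-9,24,5],[-6,25,7],[0,0,0]],"twist":[[-3.5,1.4,7.5],[-3.5,1.4,7.5],[-3.5,1.4,7.5],[-3.5,1.4,7.5],[-3.5,1.4,7.5],[-3.5,1.4,7.5],[-3.5,1.4,7.5],[-3.5,1.4,7.5],[-3.5,1.4,7.5],[-3.5,1.4,7.5],[-3.5,1.4,7.5],[-3.5,1.4,7.5],[-3.5,1.4,7.5],[-3.5,1.4,7.5],[-3.5,1.4,7.5],[-3.5,1.4,7.5],[-3.5,1.4,7.5],[0,0,0]],"hand":[1,1,1,1,1,1,1,1,1,1,1,1,1,1,1,1,1,1]}'
cat >> h.py <<'E'
def show():
    s=sense();R=Ro.from_rotvec(s["orientation"]);M=R.as_matrix()
    print("t",round(s["clock"],2),"p",s["position"].round(4),"z",M[:,2].round(3),"y",M[:,1].round(3),"q",s["joint_pos"].round(2),"F",s["force"].round(1),"T",s["ft_torque"].round(2),"w",round(s["width"],4),"ff",round(float(s["finger_force"]),1))
    return s,R
E
python3 - <<'E'
from h import *
show()
c=capture("wrist");save(c,"w1");W=cloud(c);np.savez("w1.npz",W=W)
m=(W[...,2]>.05)&(W[...,2]<.075)&(np.hypot(W[...,0]-.487,W[...,1]-.2125)<.05)
if m.sum()>5: print(m.sum(),cv2.minEnclosingCircle(W[m][:,:2].astype(np.float32)))
E
```

```text
clock: 2.35
position: [0.4381, 0.1953, 0.0983]
orientation: [-2.652, -0.53, -1.21]
force: [0.0, 0.1, 0.6]
width: 0.0855
finger_force: 0.0
t 2.35 p [0.4381 0.1953 0.0983] z [ 0.693  0.304 -0.653] y [ 0.39  -0.921 -0.015] q [-0.09 -0.17  2.58  1.71  0.38 -0.48] F [0.  0.1 0.6] T [-0.15  0.36  0.06] w 0.0855 ff 0.0
3290 ((0.48568931221961975, 0.21377180516719818), 0.03032238595187664)
```

View pics/w1.png

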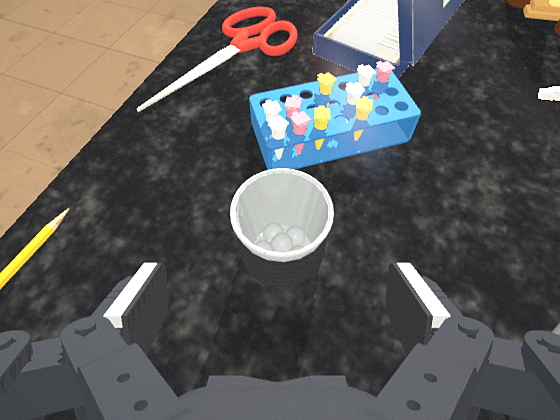

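The cup is centred between the pads, mouth at (282,212), with the balls inside. Joint 3 reached its limit on the way, so I'll go straight in from here.

```bash
python3 - <<'E'
from h import *
s,R0=show()
cup=np.array([.486,.2135]);az=np.degrees(np.arctan2(cup[1],cup[0]));R=frame(az,49)
tcp=np.array([*cup,.036])+R.apply([0,0,.024]);print(tcp)
plan(tcp,R,4)
E
```

```text
t 2.4 p [0.4379 0.196  0.0987] z [ 0.693  0.306 -0.653] y [ 0.393 -0.919 -0.013] q [-0.09 -0.17  2.58  1.71  0.38 -0.48] F [-0.3 -0.5  0.5] T [-0.18  0.3   0.04] w 0.0859 ff 0.0
[0.5025834  0.2207851  0.02025458]
4 rows; twist [-0.0, -0.1, -0.2]
[-4,1,26] [-4,1,26] [-4,1,26] [-3,1,26]
```

```bash
python3 -m handwheel '{"slide":[[-4,1,26],[-4,1,26],[-4,1,26],[-3,1,26],[0,0,0],[0,0,0],[0,0,0],[0,0,0],[0,0,0],[0,0,0],[0,0,0]],"twist":[[0,0,0],[0,0,0],[0,0,0],[0,0,0],[0,0,0],[0,0,0],[0,0,0],[0,0,0],[0,0,0],[0,0,0],[0,0,0]],"hand":[1,1,1,1,1,0,0,0,0,0,0]}' 50
python3 -c "
from h import *
show()"
```

```text
clock: 3.78
position: [0.5034, 0.2204, 0.0225]
orientation: [-2.647, -0.532, -1.218]
force: [-3.9, -0.3, 8.7]
width: 0.0575
finger_force: 54.0
t 3.77 p [0.5034 0.2204 0.0225] z [ 0.697  0.306 -0.649] y [ 0.392 -0.92  -0.013] q [ 0.02  0.32  2.37  2.44  0.47 -1.18] F [-3.9 -0.3  8.7] T [ 0.08 -0.03  0.18] w 0.0575 ff 54.0
```

```bash
cat >> h.py <<'E'
JAR=np.array([.4815,-.018]); CAP=np.array([.4355,-.2575])
def lipT():
    return np.load("lip.npy")
def pour(az,tip,lipz,back=.010):
    R=frame(az,49.4-tip);a=np.radians(az);u=np.array([np.cos(a),np.sin(a)])
    lip=np.array([*(JAR-back*u),lipz]);return lip-R.apply(lipT()),R
E
python3 - <<'E'
from h import *
s,R0=show()
o=np.array([.486,.2135,0]);np.save("cupT.npy",R0.inv().apply(o-s["position"]))
u=np.array([.92,.392,0]);lip=o+[0,0,.062]+.029*u
np.save("lip.npy",R0.inv().apply(lip-s["position"]));print(lipT(),np.load("cupT.npy"))
p1=s["position"]+[-.0,0,.07];print("lift");plan(p1,R0,2)
R2=frame(12,0);p2=np.array([.47,.12,.22]);print("A");plan(p2,R2,10,p1,R0)
p3,R3=pour(-2,65,.16);print("B",p3);plan(p3,R3,6,p2,R2)
p4,R4=pour(-2,80,.13);print("C",p4);plan(p4,R4,3,p3,R3)
E
```

```text
t 3.77 p [0.5034 0.2204 0.0225] z [ 0.697  0.306 -0.649] y [ 0.392 -0.92  -0.013] q [ 0.02  0.32  2.37  2.44  0.47 -1.18] F [-3.9 -0.3  8.7] T [ 0.08 -0.03  0.18] w 0.0575 ff 54.0
[ 0.03675133 -0.00101702 -0.01773528] [-0.02924227 -0.00021203  0.00041   ]
lift
2 rows; twist [0.0, 0.0, 0.0]
[27,0,-23] [27,0,-23]
A
10 rows; twist [-0.5, -4.9, 1.0]
[5,8,-14] [4,8,-14] [3,8,-14] [2,8,-14] [1,8,-14] [0,8,-14] [-1,8,-14] [-2,9,-14] [-3,9,-14] [-4,9,-13]
B [ 0.43132819 -0.0172656   0.1528012 ]
6 rows; twist [0.3, -2.6, 2.3]
[-11,21,11] [-10,22,12] [-8,22,12] [-7,22,12] [-5,23,12] [-4,23,12]
C [ 0.43083396 -0.01724834  0.13344245]
3 rows; twist [-0.0, -5.0, 0.0]
[2,0,6] [2,0,6] [3,0,6]
```

```bash
python3 -m handwheel '{"slide":[[14,0,-12],[27,0,-23],[20,0,-17],[5,8,-14],[4,8,-14],[3,8,-14],[2,8,-14],[1,8,-14],[0,8,-14],[-1,8,-14],[-2,9,-14],[-3,9,-14],[-4,9,-13],[0,0,0]],"twist":[[0,0,0],[0,0,0],[0,0,0],[-0.5,-4.9,1],[-0.5,-4.9,1],[-0.5,-4.9,1],[-0.5,-4.9,1],[-0.5,-4.9,1],[-0.5,-4.9,1],[-0.5,-4.9,1],[-0.5,-4.9,1],[-0.5,-4.9,1],[-0.5,-4.9,1],[0,0,0]],"hand":[0,0,0,0,0,0,0,0,0,0,0,0,0,0]}' 50
python3 - <<'E'
from h import *
s,R=show()
p3,R3=pour(-2,65,.16);plan(p3,R3,8)
E
```

```text
clock: 5.52
position: [0.4707, 0.1437, 0.1951]
orientation: [-3.023, -0.425, -0.253]
force: [0.0, 0.4, -3.0]
width: 0.0575
finger_force: 54.2
t 5.53 p [0.4707 0.1437 0.1951] z [ 0.152  0.1   -0.983] y [ 0.28  -0.958 -0.055] q [-0.01 -0.1   1.98  0.11  1.11  1.23] F [ 0.   0.4 -3. ] T [-0.07  0.08  0.  ] w 0.0575 ff 54.2
8 rows; twist [-0.3, -3.1, 2.3]
[-11,18,2] [-10,19,3] [-9,19,4] [-8,19,4] [-7,20,5] [-6,20,5] [-5,20,6] [-4,20,6]
```

```bash
python3 -m handwheel '{"slide":[[-11,18,2],[-10,19,3],[-9,19,4],[-8,19,4],[-7,20,5],[-6,20,5],[-5,20,6],[-4,20,6],[0,0,0],[0,0,0]],"twist":[[-0.3,-3.1,2.3],[-0.3,-3.1,2.3],[-0.3,-3.1,2.3],[-0.3,-3.1,2.3],[-0.3,-3.1,2.3],[-0.3,-3.1,2.3],[-0.3,-3.1,2.3],[-0.3,-3.1,2.3],[0,0,0],[0,0,0]],"hand":[0,0,0,0,0,0,0,0,0,0]}' 50
python3 - <<'E'
from h import *
s,R=show()
p4,R4=pour(-2,82,.123);plan(p4,R4,4);print(p4)
c=capture("wrist");cv2.imwrite("pics/w2.png",c["img"][:,:,::-1])
c=capture("side");save(c,"s2")
p5,R5=pour(-2,100,.115);plan(p5,R5,8,p4,R4)
E
```

```text
clock: 6.78
position: [0.4304, -0.017, 0.1519]
orientation: [-3.109, 0.049, 0.427]
force: [0.5, -0.2, -2.5]
width: 0.0576
finger_force: 54.2
t 6.78 p [ 0.4304 -0.017   0.1519] z [-0.27   0.007 -0.963] y [-0.031 -1.     0.002] q [-0.27  0.16  1.83 -0.07  1.42  1.35] F [ 0.5 -0.2 -2.5] T [ 0.   -0.24 -0.01] w 0.0576 ff 54.2
4 rows; twist [0.0, -4.2, 0.0]
[2,0,6] [2,0,6] [3,0,5] [3,0,5]
[ 0.43097878 -0.0172534   0.12785941]
8 rows; twist [0.0, -2.2, 0.0]
[0,0,-1] [0,0,-1] [0,0,-1] [0,0,-1] [0,0,-1] [0,0,-1] [0,0,-1] [0,0,-1]
```

View pics/s2.png

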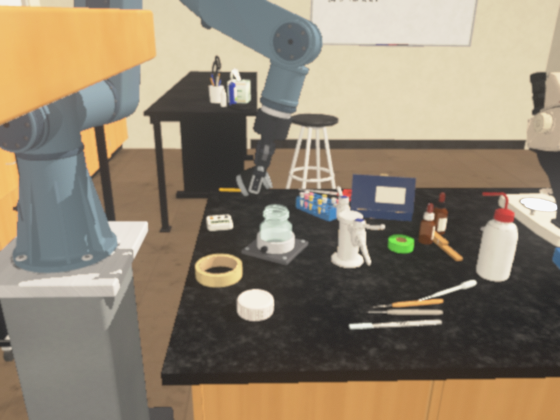

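Side view: the gripper, at about (258,185), is just above and left of the jar mouth at (276,210). The cup is hard to see here, so I'll check the wrist view.

View pics/w2.png

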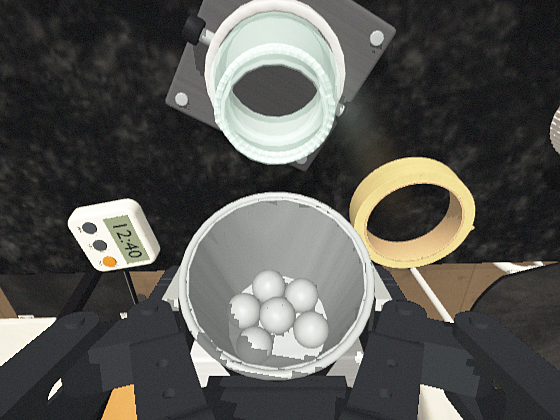

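Wrist view: all six balls are in the cup, whose lip is at (277,193). The jar mouth, at (275,105), lines up with it sideways. I'll check the lip-to-mouth offset from depth.

```bash
python3 - <<'E'
from h import *
s,R=show()
c=capture("wrist");W=cloud(c)
print("lip pred",s["position"]+R.apply(lipT()))
for v in range(188,202,2): print(v,W[v,277].round(3))
m=(W[...,2]>.098)&(W[...,2]<.114)&(np.hypot(*(W[...,:2]-JAR).transpose(2,0,1))<.045);m[195:]=0
p=W[m];print(m.sum(),p.mean(0),cv2.minEnclosingCircle(p[:,:2].astype(np.float32)))
vv,uu=np.where(m);print(vv.min(),vv.max(),uu.min(),uu.max())
E
```

```text
t 6.88 p [ 0.4305 -0.0167  0.1523] z [-0.269  0.006 -0.963] y [-0.03  -1.     0.002] q [-0.27  0.15  1.83 -0.07  1.42  1.35] F [-0.2  0.4 -1.1] T [ 0.03 -0.22 -0.03] w 0.0575 ff 54.2
lip pred [ 0.47066396 -0.01692566  0.15945745]
188 [ 0.382 -0.015  0.001]
190 [ 0.379 -0.015  0.001]
192 [ 0.377 -0.015  0.001]
194 [ 0.471 -0.017  0.16 ]
196 [ 0.471 -0.017  0.16 ]
198 [ 0.471 -0.017  0.161]
200 [ 0.47  -0.017  0.161]
3856 [ 0.48327786 -0.01530183  0.10314834] ((0.48035186529159546, -0.01681845262646675), 0.028693484142422676)
47 164 214 335
```

```bash
python3 -m handwheel '{"slide":[[2,0,6],[2,0,6],[3,0,5],[3,0,5],[0,0,-1],[0,0,-1],[0,0,-1],[0,0,-1],[0,0,-1],[0,0,-1],[0,0,-1],[0,0,-1],[0,0,0],[0,0,0],[0,0,0],[0,0,0]],"twist":[[0,-4.2,0],[0,-4.2,0],[0,-4.2,0],[0,-4.2,0],[0,-2.2,0],[0,-2.2,0],[0,-2.2,0],[0,-2.2,0],[0,-2.2,0],[0,-2.2,0],[0,-2.2,0],[0,-2.2,0],[0,0,0],[0,0,0],[0,0,0],[0,0,0]],"hand":[0,0,0,0,0,0,0,0,0,0,0,0,0,0,0,0]}' 50
python3 - <<'E'
from h import *
s,R=show();print("lip",s["position"]+R.apply(lipT()))
c=capture("wrist");save(c,"w3")
E
```

```text
clock: 8.93
position: [0.4367, -0.0174, 0.1343]
orientation: [-2.837, 0.046, 1.324]
force: [-0.9, 0.0, -1.4]
width: 0.0579
finger_force: 54.8
t 8.93 p [ 0.4367 -0.0174  0.1343] z [-0.766  0.022 -0.642] y [-0.031 -1.     0.002] q [-0.21  0.64  1.43 -0.15  1.92  1.41] F [-0.9  0.  -1.4] T [ 0.01 -0.43 -0.04] w 0.0579 ff 54.8
lip [ 0.47396075 -0.01762478  0.11749603]
```

View pics/w3.png

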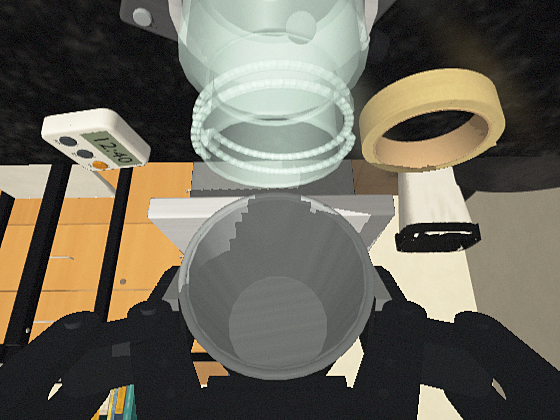

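The cup is empty. Next I'll carry it back to its old spot by the reverse path.

```bash
python3 - <<'E'
from h import *
s,R=show()
p3,R3=pour(-2,65,.17);plan(p3,R3,5)
p2=np.array([.47,.13,.21]);R2=frame(13,5);plan(p2,R2,8,p3,R3)
E
```

```text
t 8.97 p [ 0.4368 -0.0174  0.1342] z [-0.766  0.022 -0.643] y [-0.031 -1.     0.002] q [-0.21  0.64  1.43 -0.15  1.92  1.41] F [-0.5  0.4 -0.5] T [-0.09 -0.53  0.04] w 0.0575 ff 54.8
5 rows; twist [0.0, 6.9, 0.0]
[-5,0,-3] [-5,0,-3] [-4,0,-4] [-4,0,-4] [-3,0,-5]
8 rows; twist [-0.2, 2.6, -1.9]
[2,-19,-7] [3,-18,-7] [4,-18,-7] [5,-18,-6] [6,-18,-6] [7,-18,-6] [8,-17,-6] [9,-17,-5]
```

```bash
python3 -m handwheel '{"slide":[[-12,0,-10],[-5,0,-3],[-5,0,-3],[-4,0,-4],[-4,0,-4],[-3,0,-5],[2,-19,-7],[3,-18,-7],[4,-18,-7],[5,-18,-6],[6,-18,-6],[7,-18,-6],[8,-17,-6],[9,-17,-5],[0,0,0]],"twist":[[0,0,0],[0,6.9,0],[0,6.9,0],[0,6.9,0],[0,6.9,0],[0,6.9,0],[-0.2,2.6,-1.9],[-0.2,2.6,-1.9],[-0.2,2.6,-1.9],[-0.2,2.6,-1.9],[-0.2,2.6,-1.9],[-0.2,2.6,-1.9],[-0.2,2.6,-1.9],[-0.2,2.6,-1.9],[0,0,0]],"hand":[0,0,0,0,0,0,0,0,0,0,0,0,0,0,0]}' 50
python3 - <<'E'
from h import *
s,R=show()
R1=frame(23.1,49.4);pg=np.array([.5034,.2204,.0225]);p1=pg+[0,0,.075]
plan(p1,R1,9);plan(pg+[0,0,.002],R1,3,p1,R1)
c=capture("top");save(c,"t2")
c=capture("side");save(c,"s3");cv2.imwrite("pics/s3c.png",cv2.resize(c["img"][180:270,230:330,::-1],None,fx=5,fy=5))
E
```

```text
clock: 10.85
position: [0.4685, 0.1312, 0.2252]
orientation: [-3.112, -0.37, -0.148]
force: [-0.4, 0.2, -1.3]
width: 0.0574
finger_force: 54.8
t 10.85 p [0.4685 0.1312 0.2252] z [ 0.093  0.016 -0.996] y [ 0.234 -0.972  0.007] q [ 0.02 -0.09  1.9   0.01  1.23  1.35] F [-0.4  0.2 -1.3] T [-0.02  0.04 -0.03] w 0.0574 ff 54.8
9 rows; twist [0.5, 4.9, -0.9]
[5,-9,15] [4,-9,15] [2,-8,15] [1,-8,16] [0,-8,16] [-1,-8,16] [-2,-8,16] [-4,-8,16] [-5,-8,15]
3 rows; twist [0.0, 0.0, 0.0]
[-18,0,16] [-18,0,16] [-18,0,16]
```

View pics/s3c.png

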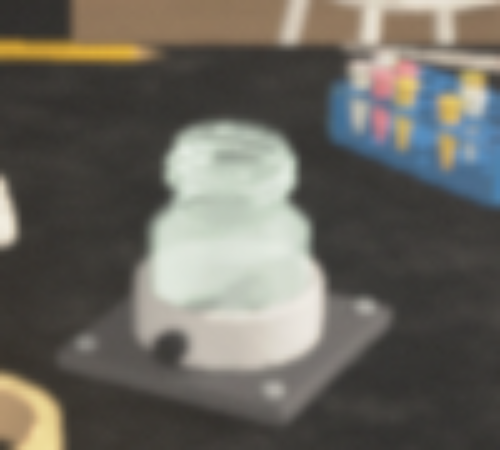

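No stray balls on the stand or round it. Now I'll set the cup down, leaning the tool more slowly this time because of the wrist singularity.

```bash
python3 -m handwheel '{"slide":[[5,-9,13],[4,-9,13],[2,-8,14],[1,-8,14],[0,-8,14],[-1,-8,14],[-2,-8,14],[-4,-8,14],[-5,-8,13],[0,0,0],[0,0,0]],"twist":[[0.5,4.9,-0.9],[0.5,4.9,-0.9],[0.5,4.9,-0.9],[0.5,4.9,-0.9],[0.5,4.9,-0.9],[0.5,4.9,-0.9],[0.5,4.9,-0.9],[0.5,4.9,-0.9],[0.5,4.9,-0.9],[0,0,0],[0,0,0]],"hand":[0,0,0,0,0,0,0,0,0,0,0]}' 50
python3 - <<'E'
from h import *
s,R=show()
R1=frame(23.1,49.4);pg=np.array([.5034,.2204,.0225]);p1=pg+[0,0,.02]
print("cup origin",s["position"]+R.apply(np.load("cupT.npy")))
plan(p1,R1,5);plan(pg+[0,0,.0015],R1,2,p1,R1)
E
```

```text
clock: 12.32
position: [0.495, 0.2161, 0.1252]
orientation: [-2.704, -0.529, -1.112]
force: [0.7, 0.5, -1.4]
width: 0.0578
finger_force: 54.8
t 12.32 p [0.495  0.2161 0.1252] z [ 0.646  0.287 -0.707] y [ 0.385 -0.923 -0.022] q [ 0.02 -0.1   2.38  1.17  0.3   0.16] F [ 0.7  0.5 -1.4] T [-0.11  0.38  0.  ] w 0.0578 ff 54.8
cup origin [0.47592332 0.2088568  0.10428881]
5 rows; twist [-0.1, 0.9, -0.2]
[-10,0,13] [-11,0,13] [-11,0,13] [-11,0,13] [-11,0,12]
2 rows; twist [0.0, 0.0, 0.0]
[-7,0,6] [-7,0,6]
```

```bash
python3 -m handwheel '{"slide":[[-10,0,13],[-11,0,13],[-11,0,13],[-11,0,13],[-11,0,12],[0,0,0],[0,0,0]],"twist":[[-0.1,0.9,-0.2],[-0.1,0.9,-0.2],[-0.1,0.9,-0.2],[-0.1,0.9,-0.2],[-0.1,0.9,-0.2],[0,0,0],[0,0,0]],"hand":[0,0,0,0,0,0,0]}' 50
python3 - <<'E'
from h import *
s,R=show()
R1=frame(23.1,49.4);pg=np.array([.5034,.2204,.0225])
plan(pg+[0,0,.0015],R1,3)
E
```

```text
clock: 13.2
position: [0.5032, 0.2224, 0.0464]
orientation: [-2.652, -0.539, -1.218]
force: [-0.3, -0.3, -0.8]
width: 0.0577
finger_force: 54.8
t 13.2 p [0.5032 0.2224 0.0464] z [ 0.697  0.302 -0.651] y [ 0.393 -0.919 -0.006] q [ 0.03  0.22  2.39  2.35  0.41 -1.07] F [-0.3 -0.3 -0.8] T [-0.26  0.39  0.04] w 0.0577 ff 54.8
3 rows; twist [-0.1, -0.0, -0.1]
[-6,1,5] [-6,1,5] [-6,1,5]
```

```bash
python3 -m handwheel '{"slide":[[-6,0,5],[-6,0,5],[-5,0,4],[0,0,0],[0,0,0]],"twist":[[0,0,0],[0,0,0],[0,0,0],[0,0,0],[0,0,0]],"hand":[0,0,0,0,0]}' 50
python3 -c "
from h import *
show()"
```

```text
clock: 13.82
position: [0.5024, 0.2222, 0.024]
orientation: [-2.653, -0.539, -1.219]
force: [0.5, 0.5, -1.3]
width: 0.0577
finger_force: 54.8
t 13.82 p [0.5024 0.2222 0.024 ] z [ 0.697  0.302 -0.651] y [ 0.393 -0.92  -0.006] q [ 0.03  0.31  2.38  2.46  0.46 -1.19] F [ 0.5  0.5 -1.3] T [-0.21  0.43 -0.01] w 0.0577 ff 54.8
```

```bash
python3 -m handwheel '{"slide":[[-1,0,1],[0,0,0],[0,0,0],[0,0,0],[0,0,0],[0,0,0],[0,0,-20],[0,0,-30],[15,0,-30],[15,0,-30],[0,0,0]],"twist":[[0,0,0],[0,0,0],[0,0,0],[0,0,0],[0,0,0],[0,0,0],[0,0,0],[0,0,0],[0,0,0],[0,0,0],[0,0,0]],"hand":[0,0,1,1,1,1,1,1,1,1,1]}' 50
python3 - <<'E'
from h import *
s,R=show()
c=capture("wrist");W=cloud(c)
m=(W[...,2]>.05)&(W[...,2]<.075)&(np.hypot(W[...,0]-.487,W[...,1]-.2125)<.06)
p=W[m];print(m.sum(),p.mean(0),cv2.minEnclosingCircle(p[:,:2].astype(np.float32)),np.percentile(p[:,2],[50,90,98]))
E
```

```text
clock: 15.2
position: [0.4498, 0.2013, 0.1068]
orientation: [-2.642, -0.544, -1.223]
force: [0.6, -0.5, 0.4]
width: 0.0852
finger_force: 0.0
t 15.2 p [0.4498 0.2013 0.1068] z [ 0.698  0.31  -0.645] y [ 0.399 -0.917 -0.009] q [-0.07 -0.16  2.55  1.71  0.37 -0.46] F [ 0.6 -0.5  0.4] T [-0.13  0.32  0.04] w 0.0852 ff 0.0
3164 [0.48764201 0.21650802 0.05879092] ((0.48533323407173157, 0.2156396061182022), 0.03031056933104992) [0.06112315 0.06295596 0.06358438]
```

The cup stands upright at (0.485,0.215), rim at 62 mm. Next is the cap. First I'll bring the tool upright and high, then wind joint 6 back so that the screwing has room.

```bash
python3 - <<'E'
from h import *
s,R=show()
p1=np.array([.44,.13,.22]);R1=frame(12,0);plan(p1,R1,9)
p2=np.array([.4365,-.2575,.12])
# stage 2: pure rotation about tool z, -8/row
n=20;d=(p2-p1)*1000/n;tw=-(212-12)/n;print(tw)
print(" ".join(str(np.round((R1*Ro.from_euler("z",tw*k,degrees=True)).inv().apply(d)).astype(int).tolist()).replace(" ","") for k in range(n)))
E
```

```text
t 15.25 p [0.4497 0.2014 0.1058] z [ 0.697  0.31  -0.646] y [ 0.398 -0.917 -0.01 ] q [-0.07 -0.16  2.55  1.71  0.37 -0.47] F [-0.2  0.1 -0.3] T [-0.14  0.34  0.02] w 0.0855 ff 0.0
9 rows; twist [-0.6, -5.5, 1.2]
[7,7,-11] [6,7,-12] [5,7,-12] [4,7,-13] [3,7,-13] [2,7,-13] [1,7,-13] [-1,7,-13] [-2,7,-13]
-10.0
[-4,19,5] [-7,18,5] [-10,16,5] [-13,14,5] [-15,12,5] [-17,9,5] [-18,6,5] [-19,3,5] [-19,-1,5] [-19,-4,5] [-18,-7,5] [-16,-10,5] [-14,-13,5] [-12,-15,5] [-9,-17,5] [-6,-18,5] [-3,-19,5] [1,-19,5] [4,-19,5] [7,-18,5]
```

```bash
python3 -m handwheel '{"slide":[[7,0,-14],[6,7,-12],[5,7,-12],[4,7,-13],[3,7,-13],[2,7,-13],[1,7,-13],[-1,7,-13],[-2,7,-13],[0,0,0]],"twist":[[-0.6,-5.5,1.2],[-0.6,-5.5,1.2],[-0.6,-5.5,1.2],[-0.6,-5.5,1.2],[-0.6,-5.5,1.2],[-0.6,-5.5,1.2],[-0.6,-5.5,1.2],[-0.6,-5.5,1.2],[-0.6,-5.5,1.2],[0,0,0]],"hand":[1,1,1,1,1,1,1,1,1,1]}' 40
python3 -c "
from h import *
s,R=show();plan(np.array([.44,.13,.22]),frame(12,0))"
```

```text
clock: 16.5
position: [0.4311, 0.1562, 0.1891]
orientation: [-3.016, -0.431, -0.245]
force: [-0.4, 0.6, -0.8]
width: 0.0852
finger_force: 0.0
t 16.5 p [0.4311 0.1562 0.1891] z [ 0.146  0.107 -0.983] y [ 0.285 -0.957 -0.061] q [ 0.01 -0.17  2.06  0.12  1.11  1.25] F [-0.4  0.6 -0.8] T [-0.03  0.09  0.03] w 0.0852 ff 0.0
2 rows; twist [-1.9, -4.8, 2.1]
[3,13,-16] [2,13,-16]
```

```bash
python3 -m handwheel '{"slide":[[3,13,-16],[2,13,-16],[0,0,0]],"twist":[[-1.9,-4.8,2.1],[-1.9,-4.8,2.1],[0,0,0]],"hand":[1,1,1]}' 40
python3 -m handwheel '{"slide":[[-4,19,5],[-7,18,5],[-10,16,5],[-13,14,5],[-15,12,5],[-17,9,5],[-18,6,5],[-19,3,5],[-19,-1,5],[-19,-4,5],[-18,-7,5],[-16,-10,5],[-14,-13,5],[-12,-15,5],[-9,-17,5],[-6,-18,5],[-3,-19,5],[1,-19,5],[4,-19,5],[7,-18,5]],"twist":[[0,0,-10],[0,0,-10],[0,0,-10],[0,0,-10],[0,0,-10],[0,0,-10],[0,0,-10],[0,0,-10],[0,0,-10],[0,0,-10],[0,0,-10],[0,0,-10],[0,0,-10],[0,0,-10],[0,0,-10],[0,0,-10],[0,0,-10],[0,0,-10],[0,0,-10],[0,0,-10]],"hand":[1,1,1,1,1,1,1,1,1,1,1,1,1,1,1,1,1,1,1,1]}'
python3 - <<'E'
from h import *
s,R=show()
c=capture("wrist");save(c,"w4");W=cloud(c)
m=(W[...,2]>.02)&(W[...,2]<.035)&(np.hypot(W[...,0]-.4355,W[...,1]+.2575)<.05)
p=W[m];print(m.sum(),p.mean(0),cv2.minEnclosingCircle(p[:,:2].astype(np.float32)))
plan([.4355,-.2575,.07],frame(212,0))
c=capture("top");cv2.imwrite("pics/t3.png",cv2.resize(c["img"][150:300,230:350,::-1],None,fx=4,fy=4,interpolation=2))
E
```

```text
clock: 16.88
position: [0.4386, 0.1296, 0.2198]
orientation: [-3.123, -0.329, -0.003]
force: [-1.2, -0.1, -0.2]
width: 0.0855
finger_force: 0.0
clock: 19.38
position: [0.4373, -0.2536, 0.1195]
orientation: [-0.873, 3.014, 0.0]
force: [0.4, 0.2, 0.7]
width: 0.0855
finger_force: 0.0
t 19.38 p [ 0.4373 -0.2536  0.1195] z [ 0.004  0.001 -1.   ] y [-0.535  0.845 -0.001] q [-0.76  0.16  1.88  0.    1.1  -2.9 ] F [0.4 0.2 0.7] T [-0.01 -0.01  0.01] w 0.0855 ff 0.0
7371 [ 0.43324312 -0.25744755  0.02563021] ((0.43473535776138306, -0.25644978880882263), 0.03370745852589607)
2 rows; twist [-0.1, 0.1, 0.3]
[1,0,25] [1,0,25]
```

View pics/t3.png

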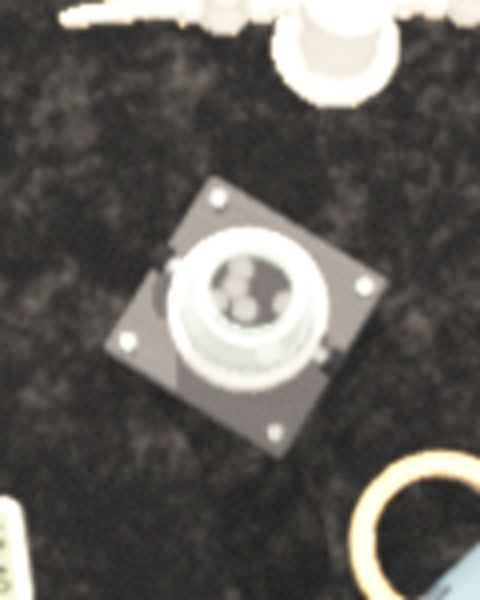

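The balls lie inside the jar, as seen through the mouth at (245,290). Now I'll lower onto the cap.

```bash
python3 -m handwheel '{"slide":[[4,-2,25],[0,0,30],[0,0,30],[0,0,22],[0,0,9],[0,0,0],[0,0,0],[0,0,0],[0,0,0],[0,0,0],[0,0,0]],"twist":[[0,0,0],[0,0,0],[0,0,0],[0,0,0],[0,0,0],[0,0,0],[0,0,0],[0,0,0],[0,0,0],[0,0,0],[0,0,0]],"hand":[1,1,1,1,1,1,0,0,0,0,0]}' 60
python3 - <<'E'
from h import *
s,R=show()
p=np.array([*JAR,.15]);az=np.degrees(np.arctan2(R.as_matrix()[1,0],R.as_matrix()[0,0]));print(az)
p1=s["position"]+[0,0,.135];plan(p1,R,4)
plan(np.array([*(JAR+[-.0005,.0005]),.135]),frame(az+27,0),10,p1,R)
E
```

```text
clock: 20.85
position: [0.4368, -0.2601, 0.0073]
orientation: [-0.861, 3.019, -0.008]
force: [-0.9, 0.6, 5.8]
width: 0.063
finger_force: 65.9
t 20.85 p [ 0.4368 -0.2601  0.0073] z [ 0.004 -0.004 -1.   ] y [-0.527  0.85  -0.005] q [-0.77  0.36  1.91 -0.    0.86 -2.9 ] F [-0.9  0.6  5.8] T [0.24 0.2  0.02] w 0.063 ff 65.9
-148.1694766182156
4 rows; twist [0.0, 0.0, 0.0]
[0,0,-34] [0,0,-34] [0,0,-34] [0,0,-34]
10 rows; twist [-0.0, -0.0, -2.7]
[-17,18,1] [-17,17,1] [-18,17,1] [-19,16,1] [-20,15,1] [-20,14,1] [-21,13,1] [-22,12,1] [-22,11,1] [-23,10,1]
```

```bash
python3 -m handwheel '{"slide":[[0,0,-10],[0,0,-30],[0,0,-34],[0,0,-34],[0,0,-27],[-17,18,0],[-17,17,0],[-18,17,0],[-19,16,0],[-20,15,0],[-20,14,0],[-21,13,0],[-22,12,0],[-22,11,0],[0,0,0],[0,0,0]],"twist":[[0,0,0],[0,0,0],[0,0,0],[0,0,0],[0,0,0],[0,0,-2.7],[0,0,-2.7],[0,0,-2.7],[0,0,-2.7],[0,0,-2.7],[0,0,-2.7],[0,0,-2.7],[0,0,-2.7],[0,0,-2.7],[0,0,0],[0,0,0]],"hand":[0,0,0,0,0,0,0,0,0,0,0,0,0,0,0,0]}' 60
python3 - <<'E'
from h import *
s,R=show()
c=capture("wrist");save(c,"w5");W=cloud(c)
T=(W-s["position"])@R.as_matrix()  # tool frame
q=T.reshape(-1,3);w=W.reshape(-1,3)
m=(np.hypot(q[:,0],q[:,1])<.045)&(q[:,2]<-.012)&(q[:,2]>-.026)
im=c["img"].reshape(-1,3).astype(int);m&=im.min(1)>140
p=q[m];print(m.sum(),p.mean(0),p.min(0),p.max(0),cv2.minEnclosingCircle(p[:,:2].astype(np.float32)))
mj=(w[:,2]>.098)&(w[:,2]<.114)&(np.hypot(w[:,0]-JAR[0],w[:,1]-JAR[1])<.035)
if mj.sum()>10: print("jar",mj.sum(),cv2.minEnclosingCircle(w[mj][:,:2].astype(np.float32)))
E
```

```text
clock: 22.85
position: [0.4753, -0.0409, 0.1408]
orientation: [-1.478, 2.771, -0.006]
force: [0.5, -0.4, -0.3]
width: 0.0631
finger_force: 65.8
t 22.85 p [ 0.4753 -0.0409  0.1408] z [ 0.003 -0.003 -1.   ] y [-0.83   0.557 -0.004] q [-0.33  0.06  1.93 -0.    1.14 -2.88] F [ 0.5 -0.4 -0.3] T [-0.02 -0.01  0.04] w 0.0631 ff 65.8
20932 [ 0.00245628  0.00048289 -0.01832858] [-0.03281258 -0.03139416 -0.0209133 ] [ 0.03331381  0.03227423 -0.01203517] ((-0.0002595896366983652, 0.0006537515437230468), 0.03377029299736023)
```

View pics/w5.png

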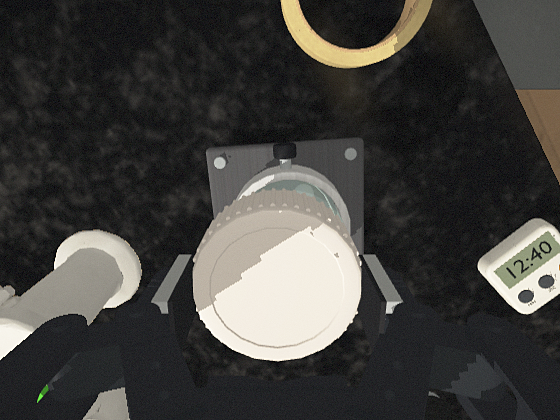

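The cap is held level and centred, at (278,278). I'll move it over the jar and set it on.

```bash
python3 -m handwheel '{"slide":[[-11,4,0],[-12,4,0],[0,0,10],[0,0,8],[0,0,4],[0,0,3],[0,0,3],[0,0,2],[0,0,2],[0,0,2],[0,0,0]],"twist":[[0,0,0],[0,0,0],[0,0,0],[0,0,0],[0,0,0],[0,0,0],[0,0,0],[0,0,0],[0,0,0],[0,0,0],[0,0,0]],"hand":[0,0,0,0,0,0,0,0,0,0,0]}' 60
python3 -c "
from h import *
show()"
```

```text
clock: 24.28
position: [0.4813, -0.017, 0.1061]
orientation: [-1.478, 2.772, -0.004]
force: [0.4, 0.3, -0.4]
width: 0.0631
finger_force: 65.8
t 24.27 p [ 0.4813 -0.017   0.1061] z [ 0.002 -0.002 -1.   ] y [-0.831  0.557 -0.003] q [-0.28  0.13  1.94 -0.    1.07 -2.83] F [ 0.4  0.3 -0.4] T [ 0.04 -0.04 -0.01] w 0.0631 ff 65.8
```

```bash
python3 -m handwheel '{"slide":[[0,0,1],[0,0,1],[0,0,1],[0,0,1],[0,0,0]],"twist":[[0,0,0],[0,0,0],[0,0,0],[0,0,0],[0,0,0]],"hand":[0,0,0,0,0]}' 60
python3 -c "
from h import *
show()"
```

```text
clock: 24.9
position: [0.4813, -0.017, 0.1022]
orientation: [-1.478, 2.772, -0.004]
force: [-0.4, -0.2, -0.0]
width: 0.0635
finger_force: 65.8
t 24.9 p [ 0.4813 -0.017   0.1022] z [ 0.002 -0.002 -1.   ] y [-0.831  0.557 -0.003] q [-0.28  0.14  1.95 -0.    1.06 -2.83] F [-0.4 -0.2 -0. ] T [-0.01 -0.03  0.02] w 0.0635 ff 65.8
```

```bash
python3 -m handwheel '{"slide":[[0,0,1],[0,0,1],[0,0,1],[0,0,1],[0,0,0]],"twist":[[0,0,0],[0,0,0],[0,0,0],[0,0,0],[0,0,0]],"hand":[0,0,0,0,0]}' 60
python3 -c "
from h import *
show()"
```

```text
clock: 25.52
position: [0.4816, -0.0171, 0.1002]
orientation: [-1.479, 2.771, -0.005]
force: [-8.8, 1.8, 19.4]
width: 0.0634
finger_force: 68.1
t 25.52 p [ 0.4816 -0.0171  0.1002] z [ 0.002 -0.003 -1.   ] y [-0.831  0.557 -0.003] q [-0.28  0.14  1.95 -0.    1.05 -2.83] F [-8.8  1.8 19.4] T [ 0.26  1.5  -0.03] w 0.0634 ff 68.1
```

Contact comes about 9 mm above home, so roughly 0.65 turn is left. I'll turn clockwise, going down with the thread.

```bash
python3 -m handwheel '{"slide":[[0,0,0],[0,0,0.3],[0,0,0.4],[0,0,0.4],[0,0,0.4],[0,0,0.4],[0,0,0.4],[0,0,0.4],[0,0,0]],"twist":[[0,0,10],[0,0,10],[0,0,10],[0,0,10],[0,0,10],[0,0,10],[0,0,10],[0,0,10],[0,0,0]],"hand":[0,0,0,0,0,0,0,0,0]}' 60
python3 -c "
from h import *
show()"
```

```text
clock: 26.65
position: [0.4825, -0.0176, 0.097]
orientation: [0.652, 3.069, -0.004]
force: [-2.7, -0.9, 10.5]
width: 0.0631
finger_force: 66.9
t 26.65 p [ 0.4825 -0.0176  0.097 ] z [ 0.004 -0.003 -1.   ] y [ 0.406  0.914 -0.001] q [-0.28  0.15  1.95 -0.    1.04 -1.43] F [-2.7 -0.9 10.5] T [-0.07  0.45 -0.15] w 0.0631 ff 66.9
```

```bash
python3 -m handwheel '{"slide":[[0,0,0.4],[0,0,0.4],[0,0,0.4],[0,0,0.4],[0,0,0.4],[0,0,0.4],[0,0,0.4],[0,0,0.4],[0,0,0.4],[0,0,0.4],[0,0,0]],"twist":[[0,0,10],[0,0,10],[0,0,10],[0,0,10],[0,0,10],[0,0,10],[0,0,10],[0,0,10],[0,0,10],[0,0,10],[0,0,0]],"hand":[0,0,0,0,0,0,0,0,0,0,0]}' 60
python3 -c "
from h import *
show()"
```

```text
clock: 28.02
position: [0.482, -0.0176, 0.0933]
orientation: [2.77, 1.473, 0.001]
force: [-6.6, -1.1, 15.8]
width: 0.0632
finger_force: 67.5
t 28.02 p [ 0.482  -0.0176  0.0933] z [ 0.003 -0.003 -1.   ] y [ 0.829 -0.559  0.004] q [-0.28  0.15  1.95 -0.    1.04  0.31] F [-6.6 -1.1 15.8] T [-0.02  1.1  -0.25] w 0.0632 ff 67.5
```

```bash
python3 -m handwheel '{"slide":[[0,0,0.3],[0,0,0.4],[0,0,0.4],[0,0,0.4],[0,0,0]],"twist":[[0,0,10],[0,0,10],[0,0,10],[0,0,7],[0,0,0]],"hand":[0,0,0,0,0]}' 60
python3 -c "
from h import *
show()"
```

```text
clock: 28.65
position: [0.4819, -0.0174, 0.0917]
orientation: [3.095, 0.52, 0.003]
force: [-6.2, 0.2, 15.2]
width: 0.0635
finger_force: 67.4
t 28.65 p [ 0.4819 -0.0174  0.0917] z [ 0.003 -0.003 -1.   ] y [ 0.327 -0.945  0.004] q [-0.28  0.15  1.95 -0.    1.03  0.96] F [-6.2  0.2 15.2] T [ 0.05  0.99 -0.22] w 0.0635 ff 67.4
```

```bash
python3 -m handwheel '{"slide":[[0,0,0.2],[0,0,0.2],[0,0,0.2],[0,0,0]],"twist":[[0,0,6],[0,0,6],[0,0,6],[0,0,0]],"hand":[0,0,0,0]}' 60
python3 -c "
from h import *
show()"
```

```text
clock: 29.15
position: [0.4819, -0.0175, 0.0912]
orientation: [3.138, 0.029, 0.004]
force: [-6.8, -0.2, 15.3]
width: 0.0634
finger_force: 67.5
t 29.15 p [ 0.4819 -0.0175  0.0912] z [ 0.003 -0.003 -1.   ] y [ 0.019 -1.     0.003] q [-0.28  0.16  1.95 -0.    1.03  1.27] F [-6.8 -0.2 15.3] T [ 0.16  1.09 -0.2 ] w 0.0634 ff 67.5
```

```bash
python3 -m handwheel '{"slide":[[0,0,0.2],[0,0,0.2],[0,0,0.2],[0,0,0]],"twist":[[0,0,6],[0,0,6],[0,0,6],[0,0,0]],"hand":[0,0,0,0]}' 60
python3 -c "
from h import *
show()"
```

```text
clock: 29.65
position: [0.482, -0.0174, 0.0911]
orientation: [3.105, -0.462, 0.005]
force: [-8.3, 0.1, 21.4]
width: 0.0627
finger_force: 68.1
t 29.65 p [ 0.482  -0.0174  0.0911] z [ 0.003 -0.003 -1.   ] y [-0.291 -0.957  0.002] q [-0.28  0.16  1.95 -0.    1.03  1.59] F [-8.3  0.1 21.4] T [ 0.36  1.41 -0.39] w 0.0627 ff 68.1
```

```bash
python3 -m handwheel '{"slide":[[0,0,0],[0,0,0],[0,0,0]],"twist":[[0,0,6],[0,0,6],[0,0,0]],"hand":[0,0,0]}' 60
python3 - <<'E'
from h import *
s,R=show()
c=capture("wrist");W=cloud(c);T=(W-s["position"])@R.as_matrix();q=T.reshape(-1,3)
im=c["img"].reshape(-1,3).astype(int)
m=(np.hypot(q[:,0],q[:,1])<.022)&(abs(q[:,2]+.0187)<.008)&(im.min(1)>100);print(m.sum(),np.median(W.reshape(-1,3)[m],0), np.median(q[m],0));save(c,"w6")
E
```

```text
clock: 30.02
position: [0.482, -0.0173, 0.0911]
orientation: [3.04, -0.784, 0.005]
force: [-9.2, 0.8, 21.9]
width: 0.063
finger_force: 68.1
t 30.02 p [ 0.482  -0.0173  0.0911] z [ 0.003 -0.003 -1.   ] y [-0.484 -0.875  0.001] q [-0.28  0.16  1.95 -0.    1.03  1.8 ] F [-9.2  0.8 21.9] T [ 0.38  1.32 -0.31] w 0.063 ff 68.1
9613 [ 0.48286612 -0.01768688  0.1094125 ] [ 0.00100277 -0.00014919 -0.0182962 ]
```

It has bottomed axially at the home height. The thread play may still have to be taken up before the hard stop, so I'll ease the push, grip harder and turn on.

```bash
python3 -m handwheel '{"slide":[[0,0,-0.8],[0,0,0],[0,0,0],[0,0,0],[0,0,0]],"twist":[[0,0,0],[0,0,0],[0,0,7],[0,0,7],[0,0,0]],"hand":[0,0,0,0,0]}' 100
python3 -c "
from h import *
show()"
```

```text
clock: 30.7
position: [0.482, -0.0172, 0.0915]
orientation: [2.922, -1.149, 0.006]
force: [-7.5, 1.0, 15.4]
width: 0.0623
finger_force: 106.0
t 30.7 p [ 0.482  -0.0172  0.0915] z [ 0.003 -0.003 -1.   ] y [-0.681 -0.732  0.   ] q [-0.28  0.16  1.95 -0.    1.03  2.04] F [-7.5  1.  15.4] T [ 0.29  0.99 -0.34] w 0.0623 ff 106.0
```

```bash
python3 -m handwheel '{"slide":[[0,0,-0.4],[0,0,0],[0,0,0],[0,0,0]],"twist":[[0,0,7],[0,0,7],[0,0,7],[0,0,0]],"hand":[0,0,0,0]}' 100
python3 -c "
from h import *
show()"
```

```text
clock: 31.2
position: [0.4822, -0.0195, 0.0915]
orientation: [2.663, -1.66, 0.01]
force: [-2.8, -9.1, 7.1]
width: 0.062
finger_force: 111.7
t 31.2 p [ 0.4822 -0.0195  0.0915] z [ 0.003 -0.007 -1.   ] y [-0.898 -0.44   0.   ] q [-0.28  0.16  1.95 -0.01  1.03  2.41] F [-2.8 -9.1  7.1] T [-1.26  0.27  0.2 ] w 0.062 ff 111.7
```

```bash
python3 - <<'E'
from h import *
s,R=show()
c=capture("wrist");W=cloud(c);save(c,"w7");T=(W-s["position"])@R.as_matrix();q=T.reshape(-1,3)
im=c["img"].reshape(-1,3).astype(int)
m=(np.hypot(q[:,0],q[:,1])<.038)&(abs(q[:,2]+.0187)<.006)&(im.min(1)>140);w=W.reshape(-1,3)[m]
print(m.sum(),np.median(w,0),cv2.minEnclosingCircle(q[m][:,:2].astype(np.float32)))
A=np.c_[w[:,:2]-w[:,:2].mean(0),np.ones(len(w))];print(np.linalg.lstsq(A,w[:,2],rcond=None)[0])
E
```

```text
t 31.2 p [ 0.4822 -0.0195  0.0915] z [ 0.003 -0.007 -1.   ] y [-0.898 -0.44   0.   ] q [-0.28  0.16  1.95 -0.01  1.03  2.41] F [-2.8 -9.1  7.1] T [-1.26  0.27  0.2 ] w 0.062 ff 111.7
21084 [ 0.48300444 -0.02043078  0.10968946] ((0.0026741810142993927, 2.663094346644357e-05), 0.037410032004117966)
[-0.00169358  0.01078718  0.10963152]
```

View pics/w7.png

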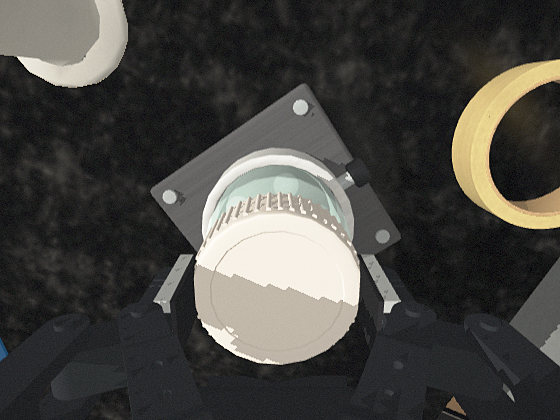

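```bash
python3 -c "
from h import *
s=sense();print(s['effort'].round(2))"
python3 -m handwheel '{"slide":[[0,0,0]],"twist":[[0,0,5]],"hand":[0]}' 100
python3 -c "
from h import *
s,R=show();print(s['effort'].round(2))"
python3 -m handwheel '{"slide":[[0,0,0]],"twist":[[0,0,5]],"hand":[0]}' 100
python3 -c "
from h import *
s,R=show();print(s['effort'].round(2))"
```

```text
[  4.24 -33.72 -26.     2.14   0.24   0.2 ]
clock: 31.38
position: [0.4816, -0.0202, 0.0914]
orientation: [2.588, -1.769, 0.01]
force: [-11.6, -15.1, 12.7]
width: 0.062
finger_force: 111.9
t 31.38 p [ 0.4816 -0.0202  0.0914] z [ 0.002 -0.009 -1.   ] y [-0.932 -0.363  0.002] q [-0.28  0.16  1.95 -0.01  1.03  2.49] F [-11.6 -15.1  12.7] T [-2.34  1.59  1.85] w 0.062 ff 111.9
[  5.27 -32.43 -27.42   5.5   -1.58   0.81]
clock: 31.5
position: [0.4806, -0.0206, 0.0913]
orientation: [2.508, -1.878, 0.008]
force: [-11.5, -15.4, 13.2]
width: 0.0623
finger_force: 112.0
t 31.5 p [ 0.4806 -0.0206  0.0913] z [-0.001 -0.01  -1.   ] y [-0.96  -0.281  0.004] q [-0.28  0.16  1.95 -0.01  1.03  2.58] F [-11.5 -15.4  13.2] T [-2.44  1.95  2.27] w 0.0623 ff 112.0
[  5.77 -32.21 -27.88   5.59  -2.14   0.87]
```

The torque has risen to about 2 N m: a firm hard stop. I'll let go to relieve the wind-up, then grip again centred and check.

```bash
python3 -m handwheel '{"slide":[[0,0,0],[0,0,0],[0,0,0],[0,0,0],[0,0,0]],"twist":[[0,0,0],[0,0,0],[0,0,0],[0,0,0],[0,0,0]],"hand":[1,1,1,1,1]}' 60
python3 - <<'E'
from h import *
s,R=show()
c=capture("wrist");W=cloud(c);save(c,"w8");T=(W-s["position"])@R.as_matrix();q=T.reshape(-1,3)
im=c["img"].reshape(-1,3).astype(int)
m=(np.hypot(q[:,0],q[:,1])<.040)&(abs(W.reshape(-1,3)[:,2]-.109)<.007)&(im.min(1)>140);w=W.reshape(-1,3)[m]
print(m.sum(),np.median(w,0),cv2.minEnclosingCircle(w[:,:2].astype(np.float32)))
A=np.c_[w[:,:2]-w[:,:2].mean(0),np.ones(len(w))];print(np.linalg.lstsq(A,w[:,2],rcond=None)[0])
E
```

```text
clock: 32.12
position: [0.4814, -0.017, 0.09]
orientation: [2.511, -1.887, 0.004]
force: [-0.6, 0.1, -0.6]
width: 0.0854
finger_force: 0.0
t 32.12 p [ 0.4814 -0.017   0.09  ] z [ 0.002 -0.002 -1.   ] y [-0.96  -0.278 -0.001] q [-0.28  0.16  1.95 -0.    1.03  2.58] F [-0.6  0.1 -0.6] T [-0.01  0.02  0.  ] w 0.0854 ff 0.0
21920 [ 0.48228655 -0.02175497  0.10974831] ((0.48104751110076904, -0.01834544539451599), 0.0337543785572052)
[0.00698908 0.01420152 0.10963967]
```

```bash
python3 -m handwheel '{"slide":[[0,0,-1.5],[0,0,0],[0,0,0],[0,0,0],[0,0,0],[0,0,0],[0,0,0]],"twist":[[0,0,0],[0,0,0],[0,0,0],[0,0,0],[0,0,0],[0,0,3],[0,0,3]],"hand":[1,0,0,0,0,0,0]}' 70
python3 -c "
from h import *
s,R=show()"
```

```text
clock: 33.05
position: [0.4813, -0.0168, 0.0923]
orientation: [2.408, -2.017, 0.004]
force: [-1.9, 2.5, 8.5]
width: 0.0632
finger_force: 77.3
t 33.05 p [ 0.4813 -0.0168  0.0923] z [ 0.002 -0.002 -1.   ] y [-0.985 -0.175 -0.001] q [-0.28  0.15  1.95 -0.    1.04  2.69] F [-1.9  2.5  8.5] T [0.18 0.65 0.14] w 0.0632 ff 77.3
```

```bash
python3 -m handwheel '{"slide":[[0,0,0],[0,0,0],[0,0,0]],"twist":[[0,0,5],[0,0,5],[0,0,0]],"hand":[0,0,0]}' 70
python3 -c "
from h import *
s,R=show()"
```

```text
clock: 33.42
position: [0.4818, -0.0165, 0.0927]
orientation: [-2.223, 2.219, -0.005]
force: [-4.2, 4.4, 8.3]
width: 0.0629
finger_force: 78.6
t 33.42 p [ 0.4818 -0.0165  0.0927] z [ 0.003 -0.001 -1.   ] y [-1.    -0.002 -0.003] q [-0.28  0.15  1.95 -0.    1.04  2.86] F [-4.2  4.4  8.3] T [0.37 0.72 0.1 ] w 0.0629 ff 78.6
```

The torque readings are ambiguous: it turned on easily after I gripped again. I'll grip afresh with joint 6 wound back and feel for the stop, reading the torque while it turns.

```bash
python3 -m handwheel '{"slide":[[0,0,0],[0,0,0],[0,0,0],[0,0,0],[0,0,0],[0,0,0],[0,0,0],[0,0,0],[0,0,0],[0,0,0],[0,0,0],[0,0,0],[0,0,0],[0,0,0],[0,0,0],[0,0,0],[0,0,0]],"twist":[[0,0,0],[0,0,0],[0,0,0],[0,0,-10],[0,0,-10],[0,0,-10],[0,0,-10],[0,0,-10],[0,0,-10],[0,0,-10],[0,0,-10],[0,0,-10],[0,0,-10],[0,0,0],[0,0,0],[0,0,0],[0,0,0]],"hand":[1,1,1,1,1,1,1,1,1,1,1,1,1,0,0,0,0]}' 80
python3 -c "
from h import *
s,R=show();print(s['effort'].round(2))"
for i in 1 2 3; do python3 -m handwheel '{"slide":[[0,0,0],[0,0,0]],"twist":[[0,0,5],[0,0,5]],"hand":[0,0]}' 80 >/dev/null
python3 -c "
from h import *
s,R=show();print(s['effort'].round(2))"; done
```

```text
clock: 35.55
position: [0.4816, -0.018, 0.0926]
orientation: [3.125, 0.272, 0.003]
force: [-4.7, -2.1, 8.3]
width: 0.0628
finger_force: 86.8
t 35.55 p [ 0.4816 -0.018   0.0926] z [ 0.002 -0.004 -1.   ] y [ 0.173 -0.985  0.005] q [-0.28  0.15  1.95 -0.    1.03  1.12] F [-4.7 -2.1  8.3] T [-0.76  0.7   0.04] w 0.0628 ff 86.8
[ 1.350e+00 -3.327e+01 -2.755e+01  1.230e+00 -1.010e+00  2.000e-02]
t 35.8 p [ 0.4812 -0.0178  0.0923] z [ 0.001 -0.004 -1.   ] y [-0.003 -1.     0.004] q [-0.28  0.15  1.95 -0.    1.04  1.29] F [-7.8 -2.8  8.8] T [-0.91  1.25  0.49] w 0.0627 ff 88.4
[  0.23 -33.04 -28.55   1.3   -1.79  -0.63]
t 36.05 p [ 0.4814 -0.0162  0.0923] z [ 0.002 -0.001 -1.   ] y [-0.177 -0.984  0.001] q [-0.28  0.15  1.95 -0.    1.04  1.47] F [-0.4  6.9  5.1] T [0.91 0.1  0.63] w 0.0624 ff 88.0
[ -4.28 -34.6  -27.77  -1.5   -0.53  -0.34]
t 36.3 p [ 0.4822 -0.0161  0.0922] z [ 0.004 -0.001 -1.   ] y [-0.344 -0.939  0.   ] q [-0.28  0.15  1.95 -0.    1.03  1.64] F [1.4 6.2 3.9] T [ 0.96 -0.26  1.29] w 0.0628 ff 87.8
[ -3.59 -35.35 -27.72  -0.93  -0.09   0.23]
```

The torque climbs steadily to 1.3 N m against the stop, so the cap is firmly home. Now I'll back off a quarter turn, about 92 degrees.

```bash
python3 -m handwheel '{"slide":[[0,0,0],[0,0,-0.2],[0,0,-0.4],[0,0,-0.4],[0,0,-0.4],[0,0,-0.4],[0,0,-0.4],[0,0,-0.4],[0,0,-0.4],[0,0,-0.2],[0,0,0]],"twist":[[0,0,-8],[0,0,-9],[0,0,-9],[0,0,-9],[0,0,-9],[0,0,-9],[0,0,-9],[0,0,-9],[0,0,-9],[0,0,-9],[0,0,-5]],"hand":[0,0,0,0,0,0,0,0,0,0,0]}' 80
python3 - <<'E'
from h import *
s,R=show();print(s['effort'].round(2))
c=capture("wrist");W=cloud(c);save(c,"w9");T=(W-s["position"])@R.as_matrix();q=T.reshape(-1,3)
im=c["img"].reshape(-1,3).astype(int)
m=(np.hypot(q[:,0],q[:,1])<.030)&(abs(W.reshape(-1,3)[:,2]-.111)<.009)&(im.min(1)>100);w=W.reshape(-1,3)[m]
print(m.sum(),np.median(w,0),np.median(q[m],0),cv2.minEnclosingCircle(w[:,:2].astype(np.float32)))
A=np.c_[w[:,:2]-w[:,:2].mean(0),np.ones(len(w))];print(np.linalg.lstsq(A,w[:,2],rcond=None)[0])
E
```

```text
clock: 37.67
position: [0.481, -0.0174, 0.0948]
orientation: [2.505, 1.89, -0.001]
force: [-1.7, 0.0, 0.4]
width: 0.0627
finger_force: 87.8
t 37.67 p [ 0.481  -0.0174  0.0948] z [ 0.002 -0.003 -1.   ] y [ 0.962 -0.274  0.002] q [-0.28  0.15  1.95 -0.    1.04 -0.  ] F [-1.7  0.   0.4] T [-0.07 -0.53 -0.44] w 0.0627 ff 87.8
[  0.9  -35.91 -29.49  -0.08   0.14   0.12]
17401 [ 0.48197522 -0.01552767  0.11338801] [ 0.00197017  0.00051687 -0.01861537] ((0.48099300265312195, -0.01731659658253193), 0.030078697949647903)
[0.07938582 0.0376413  0.11343284]
```

```bash
python3 - <<'E'
from h import *
s,R=show()
c=capture("wrist");W=cloud(c);T=(W-s["position"])@R.as_matrix();q=T.reshape(-1,3)
im=c["img"].reshape(-1,3).astype(int)
for rad in(.015,.025):
    m=(np.hypot(q[:,0],q[:,1])<rad)&(abs(q[:,2]+.018)<.01);w=W.reshape(-1,3)[m]
    A=np.c_[w[:,:2]-w[:,:2].mean(0),np.ones(len(w))];f=np.linalg.lstsq(A,w[:,2],rcond=None)[0];print(m.sum(),f,np.std(w[:,2]-A@f),np.percentile(w[:,2],[2,50,98]))
save(c,"w10")
E
```

```text
t 37.73 p [ 0.4812 -0.0173  0.0948] z [ 0.002 -0.003 -1.   ] y [ 0.963 -0.271  0.003] q [-0.28  0.15  1.95 -0.    1.04 -0.01] F [-2.9 -0.6  0. ] T [-0.19 -0.41  0.56] w 0.0624 ff 87.9
4288 [0.07712232 0.0350183  0.11319668] 0.0005382170280000489 [0.11150454 0.11319755 0.11484839]
11881 [0.07974531 0.03672318 0.11327571] 0.0005450217754361784 [0.11098407 0.11326359 0.11573009]
```

View pics/w10.png

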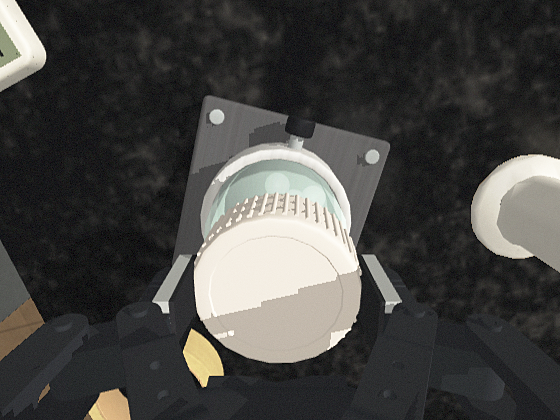

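The cap sits about 3.5 mm above home (a quarter turn) but tilted by roughly 0.085 rad, and the limit is 0.1. I'll let go so that it settles, measure, and grip again gently.

```bash
cat >> h.py <<'E'
def tilt(rad=.025):
    s,R=show();c=capture("wrist");W=cloud(c);q=((W-s["position"])@R.as_matrix()).reshape(-1,3)
    w=W.reshape(-1,3);m=(np.hypot(q[:,0],q[:,1])<rad)&(abs(w[:,2]-.112)<.01);w=w[m]
    A=np.c_[w[:,:2]-w[:,:2].mean(0),np.ones(len(w))];f=np.linalg.lstsq(A,w[:,2],rcond=None)[0]
    print("tilt",f.round(4),np.hypot(*f[:2]).round(4));return c
E
python3 -m handwheel '{"slide":[[0,0,0],[0,0,0],[0,0,0],[0,0,0]],"twist":[[0,0,0],[0,0,0],[0,0,0],[0,0,0]],"hand":[1,1,1,1]}' 40
python3 -c "
from h import *
c=tilt();save(c,'w11')"
```

```text
clock: 38.28
position: [0.4815, -0.0171, 0.0948]
orientation: [2.504, 1.891, 0.0]
force: [-0.5, -0.4, 0.1]
width: 0.0853
finger_force: 0.0
t 38.27 p [ 0.4815 -0.0171  0.0948] z [ 0.002 -0.002 -1.   ] y [ 0.962 -0.274  0.003] q [-0.28  0.15  1.95 -0.    1.04 -0.  ] F [-0.5 -0.4  0.1] T [ 0.03 -0.   -0.09] w 0.0853 ff 0.0
tilt [0.1347 0.0031 0.1128] 0.1347
```

Released, the cap tilts by 0.13 rad, so the thread is probably crossed (the two starts lie 7 mm apart). There is time to unscrew it, set it on again level and redo the screwing.

```bash
python3 -m handwheel '{"slide":[[0,0,0],[0,0,0],[0,0,0],[0,0,0],[0,0,-0.4],[0,0,-0.4],[0,0,-0.4],[0,0,-0.4],[0,0,-0.4],[0,0,-0.4],[0,0,-0.4],[0,0,-0.4],[0,0,-0.4],[0,0,-0.4],[0,0,-0.4],[0,0,-0.4],[0,0,-0.4],[0,0,-0.4],[0,0,-0.4],[0,0,-0.4]],"twist":[[0,0,0],[0,0,0],[0,0,0],[0,0,0],[0,0,-10],[0,0,-10],[0,0,-10],[0,0,-10],[0,0,-10],[0,0,-10],[0,0,-10],[0,0,-10],[0,0,-10],[0,0,-10],[0,0,-10],[0,0,-10],[0,0,-10],[0,0,-10],[0,0,-10],[0,0,-10]],"hand":[0,0,0,0,0,0,0,0,0,0,0,0,0,0,0,0,0,0,0,0]}' 50
python3 -c "
from h import *
c=tilt()"
```

```text
clock: 40.83
position: [0.4817, -0.0178, 0.1016]
orientation: [-1.438, 2.793, -0.007]
force: [-0.7, -2.8, 2.1]
width: 0.0634
finger_force: 54.0
t 40.83 p [ 0.4817 -0.0178  0.1016] z [ 0.003 -0.004 -1.   ] y [-0.814  0.581 -0.004] q [-0.28  0.14  1.95 -0.    1.05 -2.8 ] F [-0.7 -2.8  2.1] T [-0.46  0.02 -0.04] w 0.0634 ff 54.0
tilt [-0.1193  0.0209  0.1186] 0.1211
```

```bash
python3 -m handwheel '{"slide":[[0,0,-3],[0,0,-4],[0,0,-4]],"twist":[[0,0,0],[0,0,0],[0,0,0]],"hand":[0,0,0]}' 50
python3 -m handwheel '{"slide":[[0,0,-5],[0,0,-5],[0,0,0]],"twist":[[0,0,0],[0,0,0],[0,0,0]],"hand":[0,0,0]}' 50
python3 - <<'E'
from h import *
s,R=show();c=capture("wrist");W=cloud(c);q=((W-s["position"])@R.as_matrix()).reshape(-1,3)
im=c["img"].reshape(-1,3).astype(int)
for rad in(.02,.027):
    m=(np.hypot(q[:,0],q[:,1])<rad)&(abs(q[:,2]+.018)<.012)&(im.min(1)>120);p=q[m]
    A=np.c_[p[:,:2],np.ones(len(p))];f=np.linalg.lstsq(A,p[:,2],rcond=None)[0];print(m.sum(),f.round(4),np.std(p[:,2]-A@f))
# does the wrist see balls/jar rim below the cap? side cam: cap lower edge
d=capture("side");V=cloud(d).reshape(-1,3);i2=d["img"].reshape(-1,3).astype(int)
m=(np.hypot(V[:,0]-.4815,V[:,1]+.018)<.045)&(V[:,2]>.06)&(V[:,2]<.16)&(i2.min(1)>150)&(i2.max(1)-i2.min(1)<25)
v=V[m];print(m.sum())
for x in np.arange(.44,.53,.01):
    k=abs(v[:,0]-x)<.005
    if k.sum()>3: print(round(x,2),k.sum(),v[k][:,2].min().round(4),v[k][:,2].max().round(4))
E
```

```text
clock: 41.25
position: [0.4812, -0.0172, 0.1123]
orientation: [-1.427, 2.799, -0.005]
force: [-0.8, 0.0, 0.9]
width: 0.0636
finger_force: 55.4
clock: 41.62
position: [0.4816, -0.0167, 0.1227]
orientation: [-1.429, 2.796, -0.005]
force: [0.2, 0.4, -0.2]
width: 0.0638
finger_force: 55.4
t 41.62 p [ 0.4816 -0.0167  0.1227] z [ 0.003 -0.002 -1.   ] y [-0.81   0.586 -0.004] q [-0.28  0.1   1.93 -0.    1.1  -2.8 ] F [ 0.2  0.4 -0.2] T [-0.03  0.04  0.02] w 0.0638 ff 55.4
7616 [-0.0412 -0.1153 -0.017 ] 0.0005472320481991176
13943 [-0.0482 -0.1164 -0.0171] 0.0005824806065221381
811
0.45 43 0.0609 0.1415
0.46 125 0.0601 0.1422
0.47 152 0.0612 0.1404
0.48 146 0.0603 0.1407
0.49 134 0.0603 0.1393
0.5 137 0.0602 0.1594
0.51 70 0.0602 0.1578
0.52 4 0.0617 0.0648
```

The cap is off the thread, but it sits tilted 7 degrees in the pads. I'll set it flat on the worktop on a clear spot and grip it afresh.

```bash
python3 - <<'E'
from h import *
s,R=show();M=R.as_matrix();az=np.degrees(np.arctan2(M[1,0],M[0,0]));print(az)
p=s["position"];p1=p+[0,0,.012];p2=np.array([.455,-.215,.06]);R2=frame(az-22,0)
plan(p2,R2,7,p1,R);
p3=p2-[0,0,.045];plan(p3,R2,2,p2,R2)
E
```

```text
t 41.73 p [ 0.4813 -0.0168  0.1222] z [ 0.002 -0.002 -1.   ] y [-0.811  0.586 -0.003] q [-0.28  0.1   1.93 -0.    1.1  -2.8 ] F [-0.9  0.6  0.2] T [-0.01  0.06  0.02] w 0.0638 ff 55.4
-125.85216833392394
7 rows; twist [-0.0, -0.0, 3.1]
[25,-14,11] [24,-15,11] [24,-16,11] [23,-17,11] [22,-19,11] [21,-20,11] [19,-21,11]
2 rows; twist [0.0, 0.0, 0.0]
[0,0,22] [0,0,22]
```

```bash
python3 -m handwheel '{"slide":[[0,0,-12],[25,-14,0],[24,-15,0],[24,-16,0],[23,-17,15],[22,-19,20],[21,-20,20],[19,-21,20],[0,0,22],[0,0,16],[0,0,7],[0,0,0],[0,0,0],[0,0,0],[0,0,0],[0,0,0]],"twist":[[0,0,0],[0,0,3.1],[0,0,3.1],[0,0,3.1],[0,0,3.1],[0,0,3.1],[0,0,3.1],[0,0,3.1],[0,0,0],[0,0,0],[0,0,0],[0,0,0],[0,0,0],[0,0,0],[0,0,0],[0,0,0]],"hand":[0,0,0,0,0,0,0,0,0,0,0,0,1,1,1,1]}' 50
python3 - <<'E'
from h import *
s,R=show();c=capture("wrist");W=cloud(c).reshape(-1,3);q=((W-s["position"])@R.as_matrix())
im=c["img"].reshape(-1,3).astype(int)
m=(np.hypot(q[:,0],q[:,1])<.042)&(abs(W[:,2]-.026)<.006)&(im.min(1)>120);p=q[m];w=W[m]
A=np.c_[w[:,:2]-w[:,:2].mean(0),np.ones(len(p))];f=np.linalg.lstsq(A,w[:,2],rcond=None)[0];print(m.sum(),f.round(4),cv2.minEnclosingCircle(p[:,:2].astype(np.float32)))
E
```

```text
clock: 43.72
position: [0.4555, -0.2164, 0.0148]
orientation: [-0.878, 3.015, -0.005]
force: [0.4, -0.9, 0.5]
width: 0.0852
finger_force: 0.0
t 43.73 p [ 0.4555 -0.2164  0.0148] z [ 0.002 -0.003 -1.   ] y [-0.537  0.844 -0.003] q [-0.68  0.34  1.92 -0.    0.88 -2.82] F [ 0.4 -0.9  0.5] T [-0.03 -0.03  0.01] w 0.0852 ff 0.0
19270 [0.0094 0.0062 0.0256] ((-0.0021743758115917444, 0.0014023458352312446), 0.03396947309374809)
```

```bash
python3 -m handwheel '{"slide":[[-2,1,8],[0,0,0],[0,0,0],[0,0,0],[0,0,0],[0,0,0],[0,0,0]],"twist":[[0,0,0],[0,0,0],[0,0,0],[0,0,0],[0,0,0],[0,0,0],[0,0,0]],"hand":[1,1,0,0,0,0,0]}' 60
python3 - <<'E'
from h import *
s,R=show();M=R.as_matrix();az=np.degrees(np.arctan2(M[1,0],M[0,0]))
p1=s["position"]+[0,0,.13];p2=np.array([.481,-.0175,p1[2]-.005]);plan(p2,frame(az+22,0),7,p1,R)
E
```

```text
clock: 44.65
position: [0.4569, -0.2146, 0.007]
orientation: [-0.877, 3.015, -0.005]
force: [-0.4, -0.2, 6.0]
width: 0.0629
finger_force: 66.1
t 44.65 p [ 0.4569 -0.2146  0.007 ] z [ 0.003 -0.003 -1.   ] y [-0.537  0.844 -0.004] q [-0.67  0.36  1.92 -0.    0.86 -2.81] F [-0.4 -0.2  6. ] T [ 0.22  0.15 -0.03] w 0.0629 ff 66.1
7 rows; twist [-0.0, -0.0, -3.1]
[-18,22,1] [-19,21,1] [-20,20,1] [-21,19,1] [-22,17,1] [-23,16,1] [-24,15,1]
```

```bash
python3 -m handwheel '{"slide":[[0,0,-20],[0,0,-40],[0,0,-40],[0,0,-30],[-18,22,0],[-19,21,0],[-20,20,0],[-21,19,0],[-22,17,0],[-23,16,0],[-24,15,0],[0,0,0],[0,0,0]],"twist":[[0,0,0],[0,0,0],[0,0,0],[0,0,0],[0,0,-3.1],[0,0,-3.1],[0,0,-3.1],[0,0,-3.1],[0,0,-3.1],[0,0,-3.1],[0,0,-3.1],[0,0,0],[0,0,0]],"hand":[0,0,0,0,0,0,0,0,0,0,0,0,0]}' 60
python3 - <<'E'
from h import *
s,R=show();plan(np.array([.481,-.0175,.107]),R,5)
c=capture("wrist");W=cloud(c).reshape(-1,3);q=((W-s["position"])@R.as_matrix());im=c["img"].reshape(-1,3).astype(int)
m=(np.hypot(q[:,0],q[:,1])<.038)&(abs(q[:,2]+.0185)<.006)&(im.min(1)>120);p=q[m]
A=np.c_[p[:,:2],np.ones(len(p))];print(np.linalg.lstsq(A,p[:,2],rcond=None)[0].round(4),cv2.minEnclosingCircle(p[:,:2].astype(np.float32)))
E
```

```text
clock: 46.28
position: [0.4795, -0.0184, 0.136]
orientation: [-1.429, 2.797, -0.005]
force: [0.5, -0.2, -0.2]
width: 0.0633
finger_force: 66.0
t 46.27 p [ 0.4795 -0.0184  0.136 ] z [ 0.002 -0.003 -1.   ] y [-0.81   0.586 -0.003] q [-0.28  0.08  1.93 -0.    1.13 -2.8 ] F [ 0.5 -0.2 -0.2] T [ 0.01 -0.03  0.03] w 0.0633 ff 66.0
5 rows; twist [0.0, 0.0, 0.0]
[0,0,6] [0,0,6] [0,0,6] [0,0,6] [0,0,6]
[ 0.013  -0.0023 -0.0186] ((0.003249358618631959, -4.286667717678938e-06), 0.037346251308918)
```

```bash
python3 -m handwheel '{"slide":[[-1.6,-0.7,8],[0,0,10],[0,0,8],[0,0,4],[0,0,2],[0,0,0]],"twist":[[0,0,0],[0,0,0],[0,0,0],[0,0,0],[0,0,0],[0,0,0]],"hand":[0,0,0,0,0,0]}' 60
python3 -c "
from h import *
show()"
python3 -m handwheel '{"slide":[[0,0,1],[0,0,1],[0,0,1],[0,0,0]],"twist":[[0,0,0],[0,0,0],[0,0,0],[0,0,0]],"hand":[0,0,0,0]}' 60
python3 -c "
from h import *
show()"
```

```text
clock: 47.08
position: [0.4812, -0.0172, 0.1041]
orientation: [-1.43, 2.797, -0.005]
force: [0.2, 0.2, -0.3]
width: 0.0632
finger_force: 66.0
t 47.08 p [ 0.4812 -0.0172  0.1041] z [ 0.002 -0.002 -1.   ] y [-0.811  0.586 -0.003] q [-0.28  0.13  1.95 -0.    1.06 -2.8 ] F [ 0.2  0.2 -0.3] T [-0.02 -0.02  0.02] w 0.0632 ff 66.0
clock: 47.58
position: [0.4812, -0.0172, 0.1011]
orientation: [-1.43, 2.797, -0.005]
force: [0.8, 0.4, 0.2]
width: 0.0633
finger_force: 66.0
t 47.58 p [ 0.4812 -0.0172  0.1011] z [ 0.002 -0.002 -1.   ] y [-0.811  0.586 -0.003] q [-0.28  0.14  1.95 -0.    1.05 -2.8 ] F [0.8 0.4 0.2] T [0.   0.03 0.  ] w 0.0633 ff 66.0
```

```bash
python3 -m handwheel '{"slide":[[0,0,1],[0,0,1],[0,0,1],[0,0,0]],"twist":[[0,0,0],[0,0,0],[0,0,0],[0,0,0]],"hand":[0,0,0,0]}' 60
python3 -c "
from h import *
show()"
```

```text
clock: 48.08
position: [0.4812, -0.0172, 0.0981]
orientation: [-1.43, 2.797, -0.005]
force: [1.0, -0.3, -1.5]
width: 0.0634
finger_force: 66.0
t 48.08 p [ 0.4812 -0.0172  0.0981] z [ 0.002 -0.002 -1.   ] y [-0.811  0.586 -0.003] q [-0.28  0.14  1.95 -0.    1.05 -2.8 ] F [ 1.  -0.3 -1.5] T [ 0.03 -0.08  0.01] w 0.0634 ff 66.0
```

```bash
python3 -m handwheel '{"slide":[[0,0,1],[0,0,1],[0,0,0]],"twist":[[0,0,0],[0,0,0],[0,0,0]],"hand":[0,0,0]}' 60
python3 -c "
from h import *
show()"
```

```text
clock: 48.45
position: [0.4813, -0.0172, 0.0966]
orientation: [-1.43, 2.797, -0.005]
force: [-1.6, -0.4, 4.4]
width: 0.0633
finger_force: 66.6
t 48.45 p [ 0.4813 -0.0172  0.0966] z [ 0.002 -0.002 -1.   ] y [-0.811  0.586 -0.003] q [-0.28  0.15  1.95 -0.    1.04 -2.8 ] F [-1.6 -0.4  4.4] T [ 0.1   0.32 -0.  ] w 0.0633 ff 66.6
```

```bash
python3 -m handwheel '{"slide":[[0,0,0.4],[0,0,0.4],[0,0,0.4],[0,0,0.4],[0,0,0.4],[0,0,0.4],[0,0,0.4],[0,0,0.4],[0,0,0.4],[0,0,0.4]],"twist":[[0,0,10],[0,0,10],[0,0,10],[0,0,10],[0,0,10],[0,0,10],[0,0,10],[0,0,10],[0,0,10],[0,0,10]],"hand":[0,0,0,0,0,0,0,0,0,0]}' 60
python3 -c "
from h import *
tilt()"
python3 -m handwheel '{"slide":[[0,0,0.4],[0,0,0.4],[0,0,0.4]],"twist":[[0,0,10],[0,0,10],[0,0,10]],"hand":[0,0,0]}' 60
python3 -c "
from h import *
show()"
```

```text
clock: 49.7
position: [0.4821, -0.0177, 0.0928]
orientation: [1.23, 2.886, -0.003]
force: [-0.0, -1.4, 3.9]
width: 0.0632
finger_force: 66.3
t 49.7 p [ 0.4821 -0.0177  0.0928] z [ 0.004 -0.003 -1.   ] y [0.721 0.693 0.   ] q [-0.28  0.15  1.95 -0.    1.03 -1.05] F [-0.  -1.4  3.9] T [-0.33 -0.02  0.07] w 0.0632 ff 66.3
tilt [ 0.0085 -0.0057  0.1112] 0.0103
clock: 50.12
position: [0.482, -0.0178, 0.0916]
orientation: [1.931, 2.472, -0.001]
force: [-1.2, -2.8, 5.0]
width: 0.0633
finger_force: 66.4
t 50.12 p [ 0.482  -0.0178  0.0916] z [ 0.003 -0.004 -1.   ] y [0.97  0.242 0.002] q [-0.28  0.15  1.95 -0.    1.03 -0.52] F [-1.2 -2.8  5. ] T [-0.35  0.17  0.05] w 0.0633 ff 66.4
```

Level and easy. On to the stop in small steps, reading the torque.

```bash
python3 -m handwheel '{"slide":[[0,0,0.3],[0,0,0.2]],"twist":[[0,0,8],[0,0,8]],"hand":[0,0]}' 60
python3 -c "
from h import *
show()"
python3 -m handwheel '{"slide":[[0,0,0.1],[0,0,0]],"twist":[[0,0,7],[0,0,7]],"hand":[0,0]}' 60
python3 -c "
from h import *
show()"
```

```text
clock: 50.38
position: [0.4818, -0.0178, 0.0911]
orientation: [2.255, 2.18, -0.0]
force: [-0.0, -2.9, 5.6]
width: 0.0632
finger_force: 66.5
t 50.38 p [ 0.4818 -0.0178  0.0911] z [ 0.003 -0.003 -1.   ] y [ 0.999 -0.034  0.003] q [-0.28  0.16  1.95 -0.    1.03 -0.25] F [-0.  -2.9  5.6] T [-0.31  0.23  0.08] w 0.0632 ff 66.5
clock: 50.62
position: [0.4818, -0.0179, 0.0911]
orientation: [2.504, 1.89, 0.0]
force: [-0.9, -2.3, 5.2]
width: 0.0636
finger_force: 66.6
t 50.62 p [ 0.4818 -0.0179  0.0911] z [ 0.003 -0.004 -1.   ] y [ 0.962 -0.274  0.004] q [-0.28  0.16  1.95 -0.    1.03 -0.  ] F [-0.9 -2.3  5.2] T [-0.34  0.36  0.05] w 0.0636 ff 66.6
```

```bash
for i in 1 2 3; do python3 -m handwheel '{"slide":[[0,0,0.1],[0,0,0]],"twist":[[0,0,6],[0,0,6]],"hand":[0,0]}' 60 >/dev/null
python3 -c "
from h import *
show()"; done
```

```text
t 50.88 p [ 0.4817 -0.0179  0.091 ] z [ 0.003 -0.004 -1.   ] y [ 0.884 -0.467  0.004] q [-0.28  0.16  1.95 -0.    1.03  0.21] F [-1.2 -2.3  6.1] T [-0.35  0.37  0.07] w 0.0631 ff 66.7
t 51.12 p [ 0.4817 -0.018   0.0911] z [ 0.003 -0.004 -1.   ] y [ 0.768 -0.641  0.004] q [-0.28  0.16  1.95 -0.    1.03  0.42] F [-1.7 -2.7  7.7] T [-0.27  0.51  0.16] w 0.0632 ff 66.8
t 51.38 p [ 0.4813 -0.0181  0.091 ] z [ 0.001 -0.004 -1.   ] y [ 0.618 -0.786  0.004] q [-0.28  0.16  1.95 -0.    1.03  0.62] F [-8.1 -6.2 11.7] T [-0.69  1.49  0.48] w 0.0632 ff 67.3
```

```bash
python3 -m handwheel '{"slide":[[0,0,0],[0,0,0]],"twist":[[0,0,3],[0,0,3]],"hand":[0,0]}' 60 >/dev/null
python3 -c "
from h import *
c=tilt()"
```

```text
t 51.62 p [ 0.48   -0.0189  0.0908] z [-0.002 -0.006 -1.   ] y [ 0.536 -0.844  0.004] q [-0.28  0.16  1.95 -0.01  1.03  0.73] F [-10.6 -10.2  14. ] T [-0.98  2.12  1.74] w 0.063 ff 67.6
tilt [-0.0009 -0.0063  0.1094] 0.0063
```

A firm stop at 1.7 N m, with the cap level. Now back off a quarter turn, lifting with the thread.

```bash
python3 -m handwheel '{"slide":[[0,0,-0.3],[0,0,-0.4],[0,0,-0.4],[0,0,-0.4],[0,0,-0.4],[0,0,-0.4]],"twist":[[0,0,-5],[0,0,-9],[0,0,-9],[0,0,-9],[0,0,-9],[0,0,-9]],"hand":[0,0,0,0,0,0]}' 60 >/dev/null
python3 -c "
from h import *
c=tilt()"
```

```text
t 52.42 p [ 0.481  -0.0171  0.0921] z [ 0.001 -0.002 -1.   ] y [ 0.992 -0.129  0.002] q [-0.28  0.15  1.95 -0.    1.03 -0.15] F [-0.4  0.9 -1.2] T [-0.05 -0.02 -0.03] w 0.0633 ff 66.0
tilt [ 0.0049 -0.0002  0.1106] 0.0049
```

```bash
python3 -m handwheel '{"slide":[[0,0,-0.4],[0,0,-0.3],[0,0,-0.4],[0,0,-0.3],[0,0,-0.3],[0,0,0],[0,0,0]],"twist":[[0,0,-9],[0,0,-9],[0,0,-9],[0,0,-9],[0,0,-9],[0,0,0],[0,0,0]],"hand":[0,0,0,0,0,0,0]}' 60 >/dev/null
python3 -c "
from h import *
c=tilt()
c=capture('side');W=cloud(c).reshape(-1,3)
m=(np.hypot(W[:,0]-.486,W[:,1]-.2135)<.04)&(W[:,2]>.05)&(W[:,2]<.08);print('cup',W[m].mean(0),W[m][:,2].max())"
```

```text
t 53.35 p [ 0.4812 -0.0172  0.094 ] z [ 0.002 -0.002 -1.   ] y [ 0.799  0.601 -0.   ] q [-0.28  0.15  1.95 -0.    1.04 -0.93] F [-0.2  0.6 -0.2] T [-0.06 -0.02  0.  ] w 0.0633 ff 66.0
tilt [0.0015 0.0011 0.1124] 0.0019
cup [0.49333309 0.2102875  0.05580797] 0.06159456650230373
```

```bash
python3 -c "
from cell import sign_off
print(sign_off())"
```

```text
the job is handed in; nothing more can be done
None
```

I handed the job in at about 53 s: the balls are in the jar, the empty cup stands upright and released, and the cap was screwed firmly home, backed off about 90° and is still gripped, level. My first try tilted the cap, so I took it off and screwed it on again. I opened 11 pictures, one over the limit of 10, and the hand-in returned no verdict.

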